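Fit and roll down a tread plate on a toddler step

ROBOT

A 7-joint arm with a two-finger parallel gripper is mounted at the origin on the work surface. World frame = base frame: x ahead of the robot, y to its left, z up, the work surface at z = 0. Lengths are in m, angles in rad, forces in N, time in s.
With the tool pointing down it reaches from about 0.4 to 0.85 m from the base axis. Payload 10.4 kg.
Tool frame: the origin (TCP) lies at the very end of the fingers, on their centre line; the grasp point (between the pads) lies 19 mm behind it (grasp_offset is the distance from the TCP to the grasp point, in m); z points along the fingers, y is the line along which they close (so a half turn about z gives the same grasp; the last joint's range is limited). The gripper opens to 85 mm and grips with 20 to 120 N. Pads are 22 mm wide; open, the fingers measure 114 mm over their backs; the gripper's body (76 mm by 85 mm) begins 54 mm behind the grasp point. The pads swing forward as they close: fully open they stand 13 mm farther back than shut.
Start: joints at [1.231, 0.332, -0.065, 1.46, 0.022, 1.35, -0.088], TCP at [0.195, -0.594, 0.231] pointing down, gripper open.
Joint ranges: [-2.6, 2.6], [-0.5, 2.12], [-1.47, 1.34], [0.16, 2.42], [-1.27, 4.41], [0.06, 2.06], [-2.6, 2.6]. Speed limits (rad/s): [2.22, 2.22, 2.79, 2.79, 3.14, 3.14, 3.14].

INTERFACE

Orientations are given as a unit quaternion [x, y, z, w].
In Python, from workcell import * gives the robot as it stands.
- The arm moves only by the tool jog_arm, never from a script. Its argument "plan" is a list of rows, each a list of 3 entries, a list of its own where there are three numbers: the turn, a rotation vector about the tool's x, y, z in rad, then the shift along the tool's x, y, z in m, then the finger opening in m, from 0 to 0.0854. A call has 1 to 8 rows; each row is the pose to reach, as a shift and turn from the pose commanded when the call began, along the tool's axes at that moment; what a row does not reach only later rows make up. A row lasts 1/12 s, in which the tool goes at most 41.7 mm and 7.16 degrees, less where a joint would pass 70% of its speed; a pose out of reach is approached as far as the arm can. A call with a gripper value outside its range is refused whole. The fingers move at their own pace and stop on an object; "force" is the grip in N (left out, the last holds). Time passes only in rows, so rows that repeat a pose let the fingers close. It gives the time, the measured TCP pose, the force, the opening and the grip force at its end, in the units of the state.
- get_obs(): the state, without advancing time (a new reading comes with each control period).
- camera(name): name is "side" or "top" or "wrist"; returns a dict with "img" (384x512x3 uint8, red, green, blue), "mtx" (3x3 intrinsics, pixels), "extrinsics" (4x4, takes a point from camera to world coordinates). Camera axes: x right, y down, z forward; pixel columns grow to the right and rows downward; lengths in m; the calibration is good to about 2 mm. A picture is of the moment at which its call begins. There is no depth.
- hand_in(): hands the job in; it is judged then, once.
The state is a dict: "clock": time; "joint_pos": joint angles; "joint_velocities": joint speeds; "tau": joint torques, N m; "position": TCP position; "ee_rot": TCP orientation; "ft_force": force on the tool from outside, world axes, zero at the start; "torque": the same for the moment, N m; "grip_width": opening from 0.0 (shut) to 1.0 (fully open); "grasp_force": force on a finger pad.
Only numpy, scipy, OpenCV 4.12 (cv2) and the standard library are available. Lean on these libraries where they do the work, as an engineer would, in place of code of your own. Each camera call takes 0.05 s, during which the arm holds its last target. There are 200 camera calls.

TASK

Fit the second anti-slip plate on the toddler step: tuck one end of the loose plate under the lip of the aluminium nosing in the bare bay, lay it down flat and square over the black tape lines, and let go. Then take the lime-green hand roller and bed the plate in one steady pass from the nosing to the rear end, the wheel turning and pushed down with about 12 N all the way (at least 5 N, at most 40 N). Put the roller back in its slanted bin and leave everything else on the counter where it is.

Things in the scene. Friction and masses are not known exactly. Their poses are not given: they have to be found in the camera images.
- step: Low toddler step, fixed: oak tread 240 x 280 x 20 mm on white cheeks, tread top 100 mm above the counter. Origin: middle of its underside; x runs from the aluminium nosing (robot side) to the rear, y to the left, z up. Two bays for tread plates: the left one (y = +62 mm) holds its plate, a twin of the loose one; the right one (y = -62 mm) is bare, with two black tape lines under 1 mm thick.
- bay (a point): Middle of the bare bay, on the tread's top face; axes as step. Along x the bay is 185 mm long, from the nosing's inner face (x = -92.5 mm) to a rear bar 8 mm high (inner face at x = +92.5 mm), for a plate of 180 mm. No walls at the sides; the fitted plate's edge is at y = +97 mm, its top 8 mm up.
- lip (a point): Front edge of the nosing's lip over the middle of the bay, at the lip's underside: bay x = -82.5 mm, 12 mm above the tread; axes as step. The lip covers the last 10 mm of the bay; beyond its edge a flared mouth rises at 45 degrees to bay x = -78 mm, 18 mm up. A plate cannot drop in flat; front end low at 20 to 25 degrees it goes under the lip to full depth, then comes down flat before the rear bar.
- plate: Loose tread plate, rigid, teal with five pale stripes along it, 180 x 54 x 8 mm, about 0.11 kg, lying flat on the counter. Origin: middle of its underside; x along its 180 mm, y across its 54 mm, z up. Both ends are the same and either may go under the lip.
- roller: Hand roller, about 0.26 kg: black wheel 40 mm in diameter, 50 mm wide, under an aluminium yoke in line with a lime-green handle. Origin: lowest point of the wheel on the handle's line; z up along the handle, y along the axle, x the rolling direction. Starts in bin, wheel on its floor, handle leaning 27 degrees towards the bin's -x. Pressed down it yields 0.1 to 0.3 mm per N.
- grip (a point): Good place to grip the roller: on the handle's line, 128 mm from the roller's origin; axes as roller. Handle 24 mm (x) by 28 mm (y), from 60 to 168 mm; yoke bridge 40 x 62 x 10 mm from 46 to 56 mm.
- axle (a point): Middle of the roller's wheel axle, 20 mm from the roller's origin on the handle's line; axes as roller.
- wheel (a joint): Turning angle of the roller's wheel about its axle (rad), without stop, almost free.
- bin: Slanted utensil bin, fixed: white square tube on an oak foot 110 x 96 mm. Origin: on the counter under the middle of the tube's floor; x and y level, z up. The tube leans by 27 degrees from upright towards -x. Inside 56 mm (in the leaning direction) by 76 mm (y), walls 5 mm, 85 mm deep along the lean.
- bin_floor (a point): Middle of the bin's inner floor, 26 mm above the counter; axes as bin (level, not leaning). With the roller parked, the wheel lies against the lower wall, so the handle's line starts 8 mm from here towards that wall.
- bin_mouth (a point): Middle of the bin's mouth, 85 mm from bin_floor along the lean.
- snack_cup: Bystander: lime-green toddler snack cup with a white lid and two side handles, 82 mm in diameter, 81 mm high. Origin: middle of its underside.
- steel_bottle: Bystander: stainless steel bottle with a black twist cap, 70 mm in diameter, 247 mm high. Origin: middle of its underside.
- ramekin: Bystander: clear glass ramekin, 92 mm in diameter, 48 mm high. Origin: middle of its underside.
- mug: Bystander: blue mug, 80 mm in diameter, 92 mm high, handle to its +y side reaching 77 mm from its axis. Origin: middle of its underside.
- pepper_mill: Bystander: dark wooden pepper mill, 56 mm in diameter, 168 mm high. Origin: middle of its underside.
- tape_measure: Bystander: yellow tape measure, 68 x 36 x 62 mm. Origin: middle of its underside.
Not all that is in view belongs to the job. Leave any pink look-alike of the roller alone.

How it is judged:
On the way, in this order (a step that is already met when the one before it is completed fails the run):
1. the plate lies flat in the bare bay, its front end under the nosing lip, let go (x of plate in the frame of bay between -0.005 and 0.005 m and y of plate in the frame of bay between -0.01 and 0.01 m and z of plate in the frame of bay between -0.0025 and 0.0025 m and angle between the x axis of plate and the x axis of step, either way round below 0.07 rad and angle between plate's own z axis and vertical below 0.03 rad and contact force between plate and the fingers below 0.1 N), for 0.2 s.
2. the roller is pressed on the plate (5 to 40 N) next to the nosing lip (contact force between roller and plate between 5 and 40 N and y of axle in the frame of bay between -0.015 and 0.015 m and x of axle in the frame of bay between -0.072 and -0.042 m), for 0.04 s.
3. still pressed (5 to 40 N) and turning, the roller passes -20 mm from the bay's middle (contact force between roller and plate between 5 and 40 N and y of axle in the frame of bay between -0.015 and 0.015 m and x of axle in the frame of bay between -0.03 and -0.01 m and (velocity of joint wheel above 0.6 rad/s or velocity of joint wheel below -0.6 rad/s)), for 0.04 s.
4. still pressed (5 to 40 N) and turning, the roller passes 5 mm from the bay's middle (contact force between roller and plate between 5 and 40 N and y of axle in the frame of bay between -0.015 and 0.015 m and x of axle in the frame of bay between -0.005 and 0.015 m and (velocity of joint wheel above 0.6 rad/s or velocity of joint wheel below -0.6 rad/s)), for 0.04 s.
5. still pressed (5 to 40 N) and turning, the roller passes 30 mm from the bay's middle (contact force between roller and plate between 5 and 40 N and y of axle in the frame of bay between -0.015 and 0.015 m and x of axle in the frame of bay between 0.02 and 0.04 m and (velocity of joint wheel above 0.6 rad/s or velocity of joint wheel below -0.6 rad/s)), for 0.04 s.
6. still pressed (5 to 40 N) and turning, the roller passes 51 mm from the bay's middle (contact force between roller and plate between 5 and 40 N and y of axle in the frame of bay between -0.015 and 0.015 m and x of axle in the frame of bay between 0.042 and 0.06 m and (velocity of joint wheel above 0.6 rad/s or velocity of joint wheel below -0.6 rad/s)), for 0.04 s.
7. the roller, still pressed, arrives near the rear end of the plate (contact force between roller and plate between 5 and 40 N and y of axle in the frame of bay between -0.015 and 0.015 m and x of axle in the frame of bay between 0.063 and 0.095 m), for 0.04 s.
At the end, for the whole second after the job is handed in: The plate lies flat in the bare bay, front end under the lip: middle within 5 mm along and 10 mm across of the bay's middle, height within 2.5 mm, turned less than 4 degrees. The roller is back in its bin, wheel on the floor (axle within 34 mm of the floor's centre). Both at rest (x of plate in the frame of bay between -0.005 and 0.005 m and y of plate in the frame of bay between -0.01 and 0.01 m and z of plate in the frame of bay between -0.0025 and 0.0025 m and angle between the x axis of plate and the x axis of step, either way round below 0.07 rad and angle between plate's own z axis and vertical below 0.03 rad and y of axle in the frame of bin_floor between -0.015 and 0.015 m and distance between axle and bin_floor below 0.034 m and linear speed of each of plate, roller below 0.02 m/s); the robot touches nothing.
It fails at once if a bystander is shoved by more than 30 mm or knocked over (distance of any of snack_cup, steel_bottle, ramekin, mug, pepper_mill, tape_measure from where it was at the start of the episode above 0.03 m or angle between any of snack_cup, steel_bottle, ramekin, mug, pepper_mill, tape_measure's own z axis and vertical above 0.5 rad).
It also fails if it takes over 72 s, if anything falls off the work surface, if the arm or the gripper's body presses on something with over 40 N, if the wrist force passes 120 N, or if a joint passes its speed limit or range.

## Working session

There is one attempt and no reset: what is moved stays moved. The work goes in short steps, Python scripts to look and compute and a tool call to move; the robot and the scene stay as the last step left them, time stands still between calls to the robot, and variables do not carry over. Pictures are saved under pics/ and viewed, at most 10 in all, crops included, and the job is handed in when it is done.

Besides the shell and the picture viewer there is one more tool, called after "Call:" by a JSON object that holds its "method" and its "body". jog_arm: Moves the arm, as the interface text tells. Its arguments: {"type":"object","properties":{"plan":{"type":"array"},"force":{"type":"number"}},"required":["plan"]}

```bash
mkdir -p pics; ls
python3 - <<'E'
from workcell import *
import cv2,numpy as np
o=get_obs();print({k:np.round(v,3) for k,v in o.items()})
for n in("top","side"):
    c=camera(n);cv2.imwrite(f"pics/{n}0.png",c["img"][:,:,::-1]);print(n,c["mtx"].round(1).tolist(),c["extrinsics"].round(3).tolist())
E
```

```text
pics
{'clock': np.float64(0.0), 'joint_pos': array([ 1.231,  0.333, -0.065,  1.461,  0.022,  1.35 , -0.089]), 'joint_velocities': array([ 0.   ,  0.001, -0.   ,  0.   ,  0.   ,  0.002, -0.001]), 'tau': array([ 0.0000e+00, -6.2545e+01,  4.9000e-02, -3.9160e+01,  1.6000e-02,
        1.0000e-02, -0.0000e+00]), 'position': array([ 0.195, -0.594,  0.23 ]), 'ee_rot': array([ 0.987,  0.158, -0.   , -0.001]), 'ft_force': array([ 0.013, -0.286,  0.427]), 'torque': array([-0.033, -0.01 , -0.029]), 'grasp_force': np.float64(0.0), 'grip_width': np.float64(1.001)}
top [[435.1, 0.0, 253.8], [0.0, 435.1, 195.7], [0.0, 0.0, 1.0]] [[0.029, -0.992, 0.122, 0.315], [-1.0, -0.029, 0.002, -0.105], [0.001, -0.122, -0.993, 1.62], [0.0, 0.0, 0.0, 1.0]]
side [[404.9, 0.0, 258.4], [0.0, 404.9, 194.6], [0.0, 0.0, 1.0]] [[-0.769, -0.341, 0.541, -0.209], [-0.639, 0.408, -0.652, 0.76], [0.001, -0.847, -0.532, 0.852], [0.0, 0.0, 0.0, 1.0]]
```

View pics/top0.png

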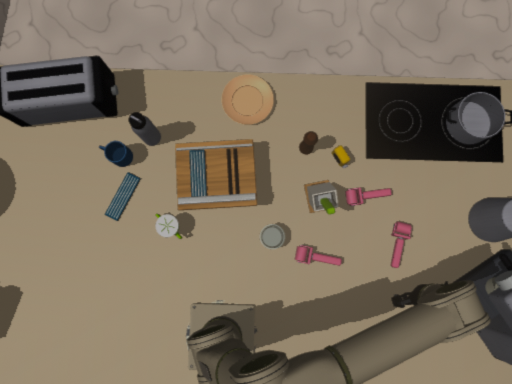

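View pics/side0.png

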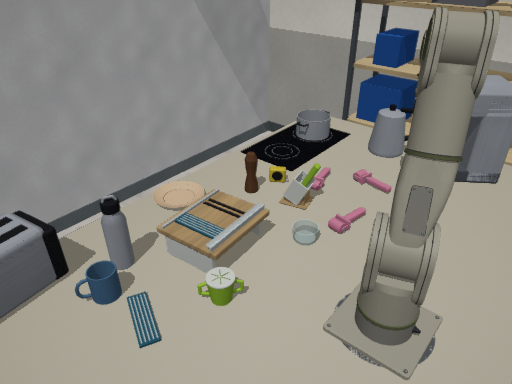

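The top view shows the loose teal plate at (123,196), its fitted twin at (198,172), the bare bay at (233,172), and the lime roller in its bin at (327,205). Possible mix-ups are the pink rollers at (370,195), (318,257) and (402,245), the lime snack cup at (167,226), and the fitted twin plate. I choose the lime handle in the bin and the plate lying on the counter, and will check both in a close crop.

```bash
cat > h.py <<'E'
from workcell import *
import cv2,numpy as np
from scipy.spatial.transform import Rotation as R
def ray(c,u,v,z):
    E=c["extrinsics"];d=E[:3,:3]@np.linalg.solve(c["mtx"],[u,v,1]);t=(z-E[2,3])/d[2];return E[:3,3]+t*d
def proj(c,P):
    E=c["extrinsics"];p=(np.atleast_2d(P)-E[:3,3])@E[:3,:3];q=p@c["mtx"].T;return q[:,:2]/q[:,2:]
E
python3 - <<'E'
from h import *
c=camera("top");im=c["img"][:,:,::-1]
a=cv2.resize(im[135:245,95:355],None,fx=3,fy=3,interpolation=cv2.INTER_CUBIC)
s=camera("side");b=s["img"][:,:,::-1]
b=cv2.resize(b[145:225,230:360],None,fx=3,fy=3,interpolation=cv2.INTER_CUBIC)
b2=cv2.resize(s["img"][280:355,110:235,::-1],None,fx=3,fy=3,interpolation=cv2.INTER_CUBIC)
o=np.zeros((330+240,780,3),np.uint8);o[:330]=a;o[330:,:390]=b;o[330:555,390:765]=b2
cv2.imwrite("pics/crop1.png",o)
# loose plate mask
hsv=cv2.cvtColor(c["img"],cv2.COLOR_RGB2HSV)
m=np.zeros(hsv.shape[:2],np.uint8);m[170:222,100:145]=255
blk=(m>0)&(c["img"][:,:,0]<c["img"][:,:,2].astype(int)+10)
n,l,st,ce=cv2.connectedComponentsWithStats(blk.astype(np.uint8))
i=1+np.argmax(st[1:,4]);pts=np.argwhere(l==i)[:,::-1].astype(np.float32)
P=np.array([ray(c,u,v,0.008)[:2] for u,v in pts])
print(cv2.minAreaRect(P.astype(np.float32)*1000),P.mean(0))
hs=cv2.inRange(hsv,(32,120,60),(50,255,255));n,l,st,ce=cv2.connectedComponentsWithStats(hs);print(st,ce.round(1))
h2=cv2.cvtColor(s["img"],cv2.COLOR_RGB2HSV);hs=cv2.inRange(h2,(32,120,60),(50,255,255));n,l,st,ce=cv2.connectedComponentsWithStats(hs);print(st,ce.round(1))
E
```

```text
((497.9900207519531, 389.4999084472656), (56.43026351928711, 178.83042907714844), 65.00940704345703) [0.49735204 0.38975783]
[[     0      0    512    384 196439]
 [   321    199     14     15    132]
 [   156    214      4      4     13]
 [   175    232      7      7     24]] [[255.5 191.5]
 [327.6 206. ]
 [157.4 215.4]
 [178.1 235.2]]
[[     0      0    512    384 195925]
 [   302    163     18     24    155]
 [   198    279     46     27    528]] [[255.5 191.2]
 [310.6 174.4]
 [220.9 292.8]]
```

View pics/crop1.png

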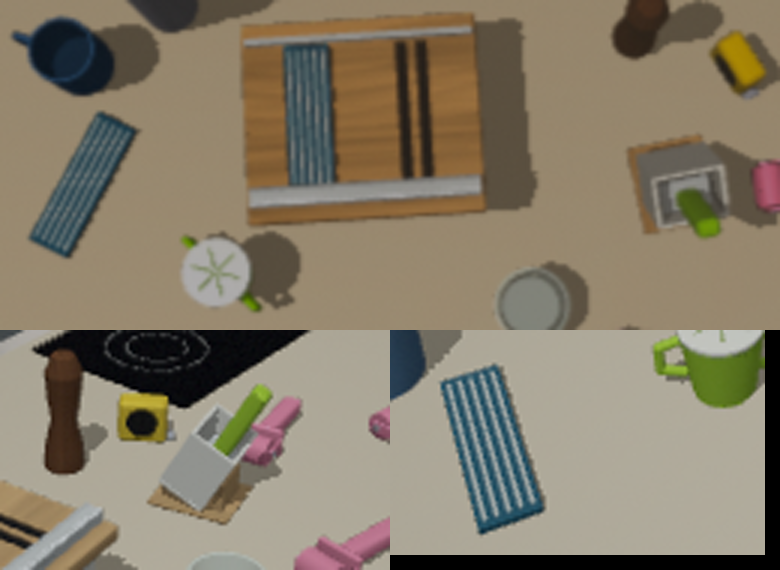

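The crop confirms both choices: the lime handle sits in the white bin, with its end at about (330,211) in the top image, and the loose plate is a clean 179x56 mm rectangle. Next I fit the step and bin poses.

Run:
```python
from h import *
from scipy.optimize import least_squares as LS
c=camera("top");s=camera("side")
T=lambda L:np.array(L)/3+[94.67,134.67]
S=lambda L:(np.array(L)-[0,330])/3+[229.67,144.67]
# step: tread top corners, z=.1
pt=T([(242,26),(472,14),(485,209),(249,222)])
loc=np.array([[.12,.14,.1],[.12,-.14,.1],[-.12,-.14,.1],[-.12,.14,.1]])
def pose(p,L): return R.from_euler('z',p[2]).apply(L)+[p[0],p[1],0]
f=lambda p:(proj(c,pose(p,loc))-pt).ravel()
r=LS(f,[.5,.15,0],loss='soft_l1');print("step",r.x,f(r.x).round(1))
bay=pose(r.x,np.array([[0,-.062,.1]]));print("bay",bay)
print("tape mid/ends", [ray(c,*T((a,b)),.1).round(4) for a,b in((413,110),(411,42),(417,176))])
# bin
foot=np.array([[.055,.048,.016],[.055,-.048,.016],[-.055,.048,.016]])*[1,1,.0]
he=np.array([[-.0834,0,.1721]])
m=np.array([-.0386,0,.1017]);l=np.array([np.cos(.471),0,np.sin(.471)]);y=np.array([0,1,0])
mo=np.array([m+a*.033*l+b*.043*y for a,b in((1,1),(1,-1),(-1,-1),(-1,1))])
def g(p): return np.r_[(proj(c,pose(p,mo))-T([(653,178),(723,164),(727,214),(657,228)])).ravel(),(proj(c,pose(p,he))-T([(706,226)])).ravel(),(proj(s,pose(p,he))-S([(262,394)])).ravel()]
r=LS(g,[.5,-.28,0],loss='soft_l1');print("bin",r.x,g(r.x).round(1))
print("grip",pose(r.x,np.array([[-.0652,0,.1364]])))
print("foot px",(proj(c,pose(r.x,foot))-[94.67,134.67])*3)
```

```text
step [0.57687801 0.03670097 0.087237  ] [-0.7 -0.6  0.9 -1.   0.5  0.6 -0.6  0.9]
bay [[ 0.58227984 -0.02506326  0.1       ]]
tape mid/ends [array([ 0.5866, -0.0231,  0.1   ]), array([ 0.6685, -0.0178,  0.1   ]), array([ 0.5082, -0.0305,  0.1   ])]
bin [ 0.53139817 -0.34246384  0.2041384 ] [-0.9 -0.6 -0.  -0.2  0.3  0.5 -0.2  0.1  0.5  0.8 -0.4 -0.9]
grip [[ 0.46755199 -0.35568141  0.1364    ]]
foot px [[624.38481364 138.82242065]
 [699.37136816 125.69070585]
 [640.9611333  224.77538405]]
```

```bash
cat >> h.py <<'E'
def tgt(yaw,tilt): return R.from_euler('z',yaw)*R.from_euler('y',tilt)*R.from_matrix(np.diag([1.,-1,-1]))
def go(p,yaw,tilt=0.,o=None,cmd=None):
    """turn+shift (tool axes) from current pose (or cmd=(pos,R)) to each target"""
    o=o or get_obs()
    p0,R0=cmd or (o["position"],R.from_quat(o["ee_rot"]))
    t=(R0.inv()*tgt(yaw,tilt)).as_rotvec();d=R0.inv().apply(np.array(p)-p0)
    print("turn",t.round(3).tolist(),"shift",d.round(4).tolist());return p,tgt(yaw,tilt)
E
python3 - <<'E'
from h import *
o=get_obs()
go([.42,-.2,.33],-.436)
go([.50,.33,.30],-.436)
E
```

```text
turn [-0.0, 0.0, 0.753] shift [0.3368, -0.304, -0.0988]
turn [-0.0, 0.0, 0.753] shift [0.5779, -0.7827, -0.0686]
```

Call:
{"method": "jog_arm", "body": {"plan": [[[0,0,0.753],[0.337,-0.304,-0.099],0.0854],[[0,0,0.753],[0.337,-0.304,-0.099],0.0854],[[0,0,0.753],[0.337,-0.304,-0.099],0.0854],[[0,0,0.753],[0.337,-0.304,-0.099],0.0854],[[0,0,0.753],[0.337,-0.304,-0.099],0.0854],[[0,0,0.753],[0.337,-0.304,-0.099],0.0854],[[0,0,0.753],[0.337,-0.304,-0.099],0.0854],[[0,0,0.753],[0.337,-0.304,-0.099],0.0854]]}}

```text
clock: 0.97
position: [0.3531, -0.3166, 0.3012]
ee_rot: [0.976, -0.218, 0.0, 0.0]
ft_force: [1.1, 0.3, 0.2]
grip_width: 0.998
grasp_force: 0.0
```

Run:
```python
from h import *
o=get_obs();print(o["clock"],o["position"])
go([.50,.33,.30],-.436)
```

```text
0.9667 [ 0.35314077 -0.31659446  0.30118798]
turn [0.001, -0.0, -0.003] shift [-0.1419, -0.6477, 0.0008]
```

Call:
{"method": "jog_arm", "body": {"plan": [[[0,0,0],[-0.142,-0.648,0],0.0854],[[0,0,0],[-0.142,-0.648,0],0.0854],[[0,0,0],[-0.142,-0.648,0],0.0854],[[0,0,0],[-0.142,-0.648,0],0.0854],[[0,0,0],[-0.142,-0.648,0],0.0854],[[0,0,0],[-0.142,-0.648,0],0.0854],[[0,0,0],[-0.142,-0.648,0],0.0854],[[0,0,0],[-0.142,-0.648,0],0.0854]]}}

```text
clock: 1.63
position: [0.4255, 0.009, 0.3009]
ee_rot: [0.976, -0.216, 0.001, 0.0]
ft_force: [1.6, -0.8, -1.0]
grip_width: 0.998
grasp_force: 0.0
```

Call:
{"method": "jog_arm", "body": {"plan": [[[0,0,0],[-0.071,-0.324,0],0.0854],[[0,0,0],[-0.071,-0.324,0],0.0854],[[0,0,0],[-0.071,-0.324,0],0.0854],[[0,0,0],[-0.071,-0.324,0],0.0854],[[0,0,0],[-0.071,-0.324,0],0.0854],[[0,0,0],[-0.071,-0.324,0],0.0854],[[0,0,0],[-0.071,-0.324,0],0.0854],[[0,0,0],[-0.071,-0.324,0],0.0854]]}}

```text
clock: 2.3
position: [0.4776, 0.2346, 0.2945]
ee_rot: [0.976, -0.216, -0.006, 0.002]
ft_force: [0.6, -0.0, -0.3]
grip_width: 0.995
grasp_force: 0.0
```

Run:
```python
from h import *
o=get_obs();print(o["clock"],o["position"])
c=camera("wrist");cv2.imwrite("pics/w1.png",c["img"][:,:,::-1]);print(c["extrinsics"].round(3).tolist(),proj(c,[.498,.39,.008]))
im=c["img"].astype(int);blk=(im[:,:,2]>im[:,:,0]+5)
n,l,st,ce=cv2.connectedComponentsWithStats(blk.astype(np.uint8))
for i in np.argsort(-st[1:,4])[:4]+1:
    pts=np.argwhere(l==i)[:,::-1];P=np.array([ray(c,u,v,.008)[:2] for u,v in pts[::5]])
    print(st[i],cv2.minAreaRect((P*1000).astype(np.float32)))
```

```text
2.3 [0.47763329 0.23456047 0.29451156]
[[-0.423, -0.872, -0.247, 0.539], [-0.906, 0.409, 0.108, 0.207], [0.007, 0.27, -0.963, 0.435], [0.0, 0.0, 0.0, 1.0]] [[132.47489986 184.29571568]]
[   0   26   97   89 6838] ((652.1102294921875, 414.3826599121094), (110.55762481689453, 97.01690673828125), 53.96537780761719)
[ 105  113   55  135 4388] ((498.20770263671875, 388.4075927734375), (54.84616470336914, 177.0651092529297), 65.08065032958984)
[322   0  51  96 872] ((534.379638671875, 81.50263977050781), (119.06076049804688, 9.226752281188965), 5.198462009429932)
[335   0  48  90 828] ((532.5529174804688, 67.8477554321289), (110.56803131103516, 9.907735824584961), 5.220016002655029)
```

View pics/w1.png

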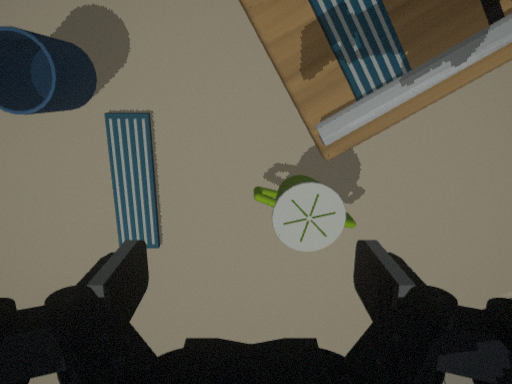

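The wrist view shows the plate at (132,182), measured 177x55 mm and centred at (0.498, 0.389). It agrees with the top view. The snack cup at (309,216) is well clear.

Run:
```python
from h import *
go([.498,.389,.10],-.4355)
```

```text
turn [0.006, 0.01, 0.003] shift [-0.0428, -0.148, 0.1939]
```

Call:
{"method": "jog_arm", "body": {"plan": [[[0.006,0.01,0.003],[-0.043,-0.148,0.194],0.07],[[0.006,0.01,0.003],[-0.043,-0.148,0.194],0.07],[[0.006,0.01,0.003],[-0.043,-0.148,0.194],0.07],[[0.006,0.01,0.003],[-0.043,-0.148,0.194],0.07],[[0.006,0.01,0.003],[-0.043,-0.148,0.194],0.07],[[0.006,0.01,0.003],[-0.043,-0.148,0.194],0.07],[[0.006,0.01,0.003],[-0.043,-0.148,0.194],0.07],[[0.006,0.01,0.003],[-0.043,-0.148,0.194],0.07]]}}

```text
clock: 3.02
position: [0.4954, 0.354, 0.1409]
ee_rot: [0.976, -0.218, 0.002, -0.001]
ft_force: [-0.9, 1.2, -1.1]
grip_width: 0.821
grasp_force: 0.0
```

Run:
```python
from h import *
print(get_obs()["position"]);go([.498,.389,.015],-.4355);go([.498,.389,.0],-.4355)
c=camera("wrist");cv2.imwrite("pics/w2.png",c["img"][:,:,::-1])
im=c["img"].astype(int);blk=(im[:,:,2]>im[:,:,0]+5)
n,l,st,ce=cv2.connectedComponentsWithStats(blk.astype(np.uint8))
for i in np.argsort(-st[1:,4])[:3]+1:
    pts=np.argwhere(l==i)[:,::-1];P=np.array([ray(c,u,v,.008)[:2] for u,v in pts[::5]])
    print(st[i],cv2.minAreaRect((P*1000).astype(np.float32)))
```

```text
[0.49544656 0.35399649 0.14093264]
turn [-0.003, -0.003, -0.005] shift [-0.0129, -0.0324, 0.126]
turn [-0.003, -0.003, -0.005] shift [-0.013, -0.0323, 0.141]
[    0     0   161    78 11043] ((645.4694213867188, 423.6563415527344), (120.3247299194336, 52.88136672973633), 64.69303894042969)
[  172    81    72   209 10194] ((498.656005859375, 389.8181457519531), (53.38453674316406, 177.91232299804688), 64.95852661132812)
[465 348  17  11  65] ((254.13604736328125, 234.32228088378906), (10.607608795166016, 11.779228210449219), 84.64839172363281)
```

Call:
{"method": "jog_arm", "body": {"plan": [[[-0.003,-0.003,-0.005],[-0.013,-0.033,0.03],0.07],[[-0.003,-0.003,-0.005],[-0.013,-0.033,0.06],0.07],[[-0.003,-0.003,-0.005],[-0.013,-0.033,0.09],0.07],[[-0.003,-0.003,-0.005],[-0.013,-0.033,0.115],0.07],[[-0.003,-0.003,-0.005],[-0.013,-0.033,0.13],0.07],[[-0.003,-0.003,-0.005],[-0.013,-0.033,0.13],0.07],[[-0.003,-0.003,-0.005],[-0.013,-0.033,0.13],0.07]]}}

```text
clock: 3.65
position: [0.4972, 0.3879, 0.0105]
ee_rot: [0.976, -0.216, -0.002, 0.001]
ft_force: [1.2, 0.5, -0.1]
grip_width: 0.825
grasp_force: 0.0
```

Run:
```python
from h import *
o=get_obs();print(o["position"],o["ft_force"],o["joint_velocities"].round(3));go([.4985,.3895,.0],-.4355)
```

```text
[0.49716982 0.38785358 0.01054579] [ 1.19888756  0.53089076 -0.0692899 ] [-0.012 -0.033  0.022 -0.028  0.001  0.006 -0.001]
turn [0.004, 0.003, 0.0] shift [0.0005, -0.0021, 0.0105]
```

Call:
{"method": "jog_arm", "body": {"plan": [[[0.004,0.003,0],[0.001,-0.002,0.006],0.066],[[0.004,0.003,0],[0.001,-0.002,0.0105],0.062],[[0.004,0.003,0],[0.001,-0.002,0.0135],0.06],[[0.004,0.003,0],[0.001,-0.002,0.0135],0.06],[[0.004,0.003,0],[0.001,-0.002,0.0135],0.06]], "force": 60}}

```text
clock: 4.07
position: [0.4991, 0.39, -0.0023]
ee_rot: [0.976, -0.216, 0.001, -0.001]
ft_force: [-0.3, 0.2, 0.2]
grip_width: 0.706
grasp_force: 0.0
```

Run:
```python
from h import *
o=get_obs();print(o["position"],o["ft_force"],o["grip_width"])
a=camera("side")["img"][:,:,::-1];c=camera("wrist");b=c["img"][:,:,::-1]
a=cv2.resize(a[240:360,70:230],(400,300),interpolation=cv2.INTER_CUBIC);b=cv2.resize(b,(400,300))
cv2.imwrite("pics/g1.png",np.hstack([a,b]))
```

```text
[ 0.49907876  0.39001868 -0.00228507] [-0.26807534  0.22822894  0.1911892 ] 0.7056884391146542
```

View pics/g1.png

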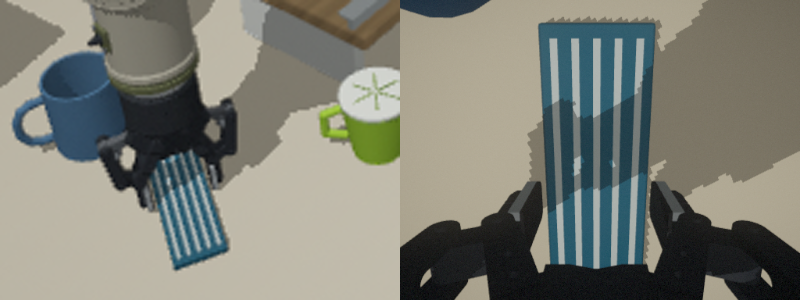

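The pads straddle the plate at its middle, with no contact force. I close now.

Call:
{"method": "jog_arm", "body": {"plan": [[[0,0,0],[0,0,0],0.045],[[0,0,0],[0,0,0],0.045],[[0,0,0],[0,0,0],0.045],[[0,0,0],[0,0,0],0.045],[[0,0,0],[0,0,0],0.045]], "force": 70}}

```text
clock: 4.58
position: [0.4994, 0.3902, -0.0015]
ee_rot: [0.976, -0.216, 0.001, -0.001]
ft_force: [-1.5, -1.9, 6.3]
grip_width: 0.603
grasp_force: 73.1
```

Call:
{"method": "jog_arm", "body": {"plan": [[[0,0,0],[0,0,-0.02],0.045],[[0,0,0],[0,0,-0.04],0.045],[[0,0,0],[0,0,-0.08],0.045],[[0,0,0],[0,0,-0.12],0.045],[[0,0,0],[0,0,-0.16],0.045],[[0,0,0],[0,0,-0.2],0.045],[[0,0,0],[0,0,-0.23],0.045],[[0,0,0],[0,0,-0.23],0.045]]}}

```text
clock: 5.25
position: [0.501, 0.3911, 0.2349]
ee_rot: [0.976, -0.216, 0.003, -0.005]
ft_force: [1.2, 0.2, -0.5]
grip_width: 0.6
grasp_force: 73.6
```

Run:
```python
from h import *
o=get_obs();print(o["position"],o["ft_force"],o["grip_width"],R.from_quat(o["ee_rot"]).as_matrix().round(3).tolist())
y=.0895;go([.60,-.02,.24],y);go([.60,-.02,.24],y,-.37)
```

```text
[0.50096534 0.39110262 0.23487109] [ 1.15093092  0.21063392 -0.51741251] 0.6003277204396126 [[0.907, -0.421, 0.009], [-0.421, -0.907, 0.008], [0.004, -0.011, -1.0]]
turn [-0.01, -0.007, -0.524] shift [0.263, 0.3311, -0.0076]
turn [0.087, 0.354, -0.52] shift [0.263, 0.3311, -0.0076]
```

Run:
```python
from h import *
from scipy.ndimage import map_coordinates as mc
c=camera("top");g=cv2.cvtColor(c["img"],cv2.COLOR_RGB2GRAY).astype(float)
yaw=.0895;B=np.array([.584,-.0245,0]);M=R.from_euler('z',yaw)
def prof(P,ax):
    q=proj(c,M.apply(P)+B);return mc(g,[q[:,1],q[:,0]],order=1)
xs=np.arange(-.13,.13,.001)
for z,lo,hi in((.118,-.12,-.06),(.108,.07,.125),(.1,-.13,.13)):
    p=np.mean([prof(np.c_[xs,0*xs+y,0*xs+z],0) for y in np.r_[np.arange(-.06,-.02,.004),np.arange(.02,.05,.004)]],0)
    d=np.gradient(np.convolve(p,np.ones(3)/3,'same'));k=[i for i in range(4,len(d)-4) if abs(d[i])==abs(d[i-3:i+4]).max() and abs(d[i])>2 and lo<=xs[i]<=hi]
    print(z,[(round(xs[i],3),round(d[i],1)) for i in k])
ys=np.arange(-.09,.06,.0005)
for x0 in(-.05,.05):
    p=np.mean([prof(np.c_[0*ys+x,ys,0*ys+.1],0) for x in np.arange(x0-.02,x0+.02,.004)],0)
    d=np.gradient(p);k=[i for i in range(4,len(d)-4) if abs(d[i])==abs(d[i-4:i+5]).max() and abs(d[i])>3]
    print(x0,[(round(ys[i],4),round(d[i],1)) for i in k])
ys=np.arange(.08,.165,.0005)
for x0 in(-.05,.05):
    p=np.mean([prof(np.c_[0*ys+x,ys,0*ys+.108],0) for x in np.arange(x0-.02,x0+.02,.004)],0)
    d=np.gradient(p);k=[i for i in range(4,len(d)-4) if abs(d[i])==abs(d[i-4:i+5]).max() and abs(d[i])>3]
    print("twin",x0,[(round(ys[i],4),round(d[i],1)) for i in k])
```

```text
0.118 [(np.float64(-0.102), np.float64(7.4)), (np.float64(-0.084), np.float64(-3.8))]
0.108 [(np.float64(0.092), np.float64(8.2)), (np.float64(0.099), np.float64(-5.3)), (np.float64(0.118), np.float64(4.5))]
0.1 [(np.float64(-0.125), np.float64(-5.0)), (np.float64(-0.1), np.float64(7.4)), (np.float64(-0.082), np.float64(-3.8)), (np.float64(0.094), np.float64(8.1)), (np.float64(0.101), np.float64(-5.3)), (np.float64(0.12), np.float64(4.5))]
-0.05 [(np.float64(-0.0185), np.float64(-5.8)), (np.float64(-0.005), np.float64(5.0)), (np.float64(0.0055), np.float64(-5.3))]
0.05 [(np.float64(-0.019), np.float64(-5.3)), (np.float64(-0.005), np.float64(4.8)), (np.float64(0.005), np.float64(-6.0)), (np.float64(0.0195), np.float64(5.2))]
twin -0.05 []
twin 0.05 [(np.float64(0.1465), np.float64(-3.2))]
```

Call:
{"method": "jog_arm", "body": {"plan": [[[0.015,0.06,-0.09],[0.035,0.04,-0.002],0.045],[[0.03,0.12,-0.17],[0.06,0.073,-0.004],0.045],[[0.045,0.18,-0.26],[0.09,0.108,-0.005],0.045],[[0.06,0.24,-0.35],[0.115,0.145,-0.006],0.045],[[0.075,0.3,-0.44],[0.14,0.18,-0.008],0.045],[[0.087,0.354,-0.52],[0.165,0.215,-0.008],0.045],[[0.087,0.354,-0.52],[0.19,0.25,-0.008],0.045],[[0.087,0.354,-0.52],[0.215,0.28,-0.008],0.045]]}}

```text
clock: 5.97
position: [0.5695, 0.0629, 0.2339]
ee_rot: [0.983, 0.045, 0.179, -0.005]
ft_force: [1.1, 0.3, -1.0]
grip_width: 0.604
grasp_force: 73.6
```

```bash
cat >> h.py <<'E'
B=np.array([.583,-.0245,.1]);Y=.0895;D=.0017
def pl(xp,zp,th,y=0.):
    """TCP for plate with front bottom edge at bay (xp,zp), pitched th"""
    c,s=np.cos(th),np.sin(th);p=np.array([xp+.09*c+D*s,y,zp+.09*s-D*c])
    return R.from_euler('z',Y).apply(p)+B
def state():
    o=get_obs();p=R.from_euler('z',-Y).apply(o["position"]-B);e=(R.from_euler('z',-Y)*R.from_quat(o["ee_rot"])*R.from_matrix(np.diag([1.,-1,-1]))).as_euler('zyx')
    th=-e[1];c,s=np.cos(th),np.sin(th)
    print("t",round(o["clock"],2),"bayTCP",p.round(4),"zyx",e.round(3),"front",(p-[.09*c+D*s,0,.09*s-D*c]).round(4),"F",R.from_euler('z',-Y).apply(o["ft_force"]).round(1),"gw",round(o["grip_width"]*.0854,4));return o
E
python3 - <<'E'
from h import *
state()
for a in((-.055,.03,.37),(-.062,.003,.37)): go(pl(*a),Y,-a[2])
E
```

```text
t 5.97 bayTCP [-0.0056  0.0883  0.1339] zyx [ 0.002 -0.361 -0.005] front [-0.0904  0.0883  0.1037] F [ 1.2  0.2 -1. ] gw 0.0516
turn [0.005, 0.009, 0.004] shift [0.0068, 0.0879, 0.0811]
turn [0.005, 0.009, 0.004] shift [-0.0093, 0.0878, 0.1038]
```

Call:
{"method": "jog_arm", "body": {"plan": [[[0.005,0.009,0.004],[0.003,0.04,0],0.045],[[0.005,0.009,0.004],[0.005,0.075,0.01],0.045],[[0.005,0.009,0.004],[0.007,0.088,0.03],0.045],[[0.005,0.009,0.004],[0.007,0.088,0.06],0.045],[[0.005,0.009,0.004],[0.007,0.088,0.081],0.045],[[0.005,0.009,0.004],[0.007,0.088,0.081],0.045],[[0.005,0.009,0.004],[0.007,0.088,0.081],0.045]]}}

```text
clock: 6.55
position: [0.613, -0.0208, 0.161]
ee_rot: [0.982, 0.043, 0.182, -0.006]
ft_force: [0.5, 0.0, 0.1]
grip_width: 0.601
grasp_force: 73.7
```

Run:
```python
from h import *
state()
for a in((-.062,.006,.37),(-.070,.003,.37),(-.08,.002,.37)): go(pl(*a),Y,-a[2])
a=camera("side")["img"][:,:,::-1];b=camera("top")["img"][:,:,::-1]
a=cv2.resize(a[170:280,150:290],(400,314),interpolation=cv2.INTER_CUBIC);b=cv2.resize(b[130:220,165:280],(400,313),interpolation=cv2.INTER_CUBIC)
cv2.imwrite("pics/i1.png",np.hstack([a[:313],b]))
```

```text
t 6.55 bayTCP [0.0302 0.001  0.061 ] zyx [-0.003 -0.367 -0.004] front [-0.0545  0.001   0.0302] F [ 0.5 -0.   0.1] gw 0.0513
turn [0.004, 0.003, -0.001] shift [-0.0157, 0.0009, 0.0197]
turn [0.004, 0.003, -0.001] shift [-0.0243, 0.001, 0.0196]
turn [0.004, 0.003, -0.001] shift [-0.034, 0.001, 0.0169]
```

View pics/i1.png

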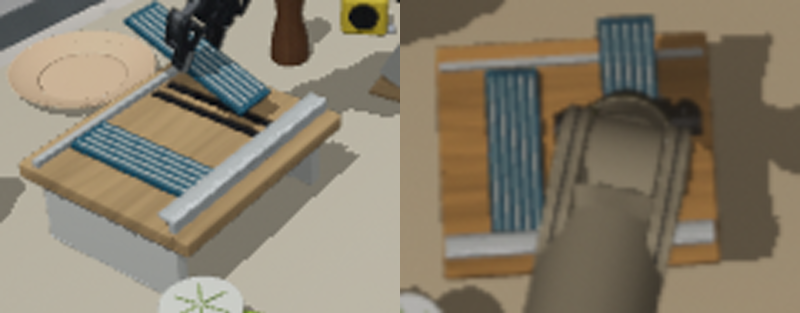

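The plate is held front end low over the bare bay, parallel to its twin and just short of the nosing. I go on into the mouth.

Call:
{"method": "jog_arm", "body": {"plan": [[[0.004,0.003,-0.001],[-0.008,0.001,0.01],0.045],[[0.004,0.003,-0.001],[-0.016,0.001,0.0197],0.045],[[0.004,0.003,-0.001],[-0.02,0.001,0.0197],0.045],[[0.004,0.003,-0.001],[-0.0243,0.001,0.0196],0.045],[[0.004,0.003,-0.001],[-0.0243,0.001,0.0196],0.045]]}}

```text
clock: 7.07
position: [0.5984, -0.0226, 0.1364]
ee_rot: [0.981, 0.044, 0.186, -0.01]
ft_force: [0.8, -0.1, -0.8]
grip_width: 0.602
grasp_force: 73.7
```

Run:
```python
from h import *
state()
for a in((-.078,.0015,.37),(-.084,.001,.37),(-.088,.0007,.37),(-.091,.0007,.37)): go(pl(*a),Y,-a[2])
```

```text
t 7.07 bayTCP [0.0155 0.0005 0.0364] zyx [ 0.001 -0.375  0.004] front [-0.0688  0.0005  0.0051] F [ 0.7 -0.1 -0.8] gw 0.0514
turn [-0.004, -0.005, -0.001] shift [-0.0098, 0.0006, 0.0004]
turn [-0.004, -0.005, -0.001] shift [-0.0156, 0.0006, -0.0013]
turn [-0.004, -0.005, -0.001] shift [-0.0194, 0.0006, -0.0025]
turn [-0.004, -0.005, -0.001] shift [-0.0222, 0.0006, -0.0036]
```

Call:
{"method": "jog_arm", "body": {"plan": [[[-0.004,-0.005,-0.001],[-0.005,0.0006,0.0005],0.045],[[-0.004,-0.005,-0.001],[-0.01,0.0006,0.0004],0.045],[[-0.004,-0.005,-0.001],[-0.013,0.0006,-0.0005],0.045],[[-0.004,-0.005,-0.001],[-0.0156,0.0006,-0.0013],0.045],[[-0.004,-0.005,-0.001],[-0.0156,0.0006,-0.0013],0.045]]}}

```text
clock: 7.48
position: [0.5835, -0.0246, 0.1311]
ee_rot: [0.982, 0.044, 0.183, -0.008]
ft_force: [-0.9, 0.4, -1.5]
grip_width: 0.603
grasp_force: 73.7
```

Run:
```python
from h import *
state()
for a in((-.087,.0007,.37),(-.089,.0007,.37),(-.091,.0007,.37)): go(pl(*a),Y,-a[2])
```

```text
t 7.48 bayTCP [ 0.0005 -0.0001  0.0311] zyx [ 0.    -0.369 -0.001] front [-0.0841 -0.0001  0.0003] F [-0.9  0.5 -1.5] gw 0.0515
turn [0.001, 0.001, 0.0] shift [-0.0026, -0.0001, -0.0016]
turn [0.001, 0.001, 0.0] shift [-0.0044, -0.0001, -0.0023]
turn [0.001, 0.001, 0.0] shift [-0.0063, -0.0001, -0.003]
```

Call:
{"method": "jog_arm", "body": {"plan": [[[0.001,0.001,0],[-0.0015,0,-0.0007],0.045],[[0.001,0.001,0],[-0.003,0,-0.0014],0.045],[[0.001,0.001,0],[-0.0045,0,-0.002],0.045],[[0.001,0.001,0],[-0.0055,0,-0.0025],0.045],[[0.001,0.001,0],[-0.0055,0,-0.0025],0.045]]}}

```text
clock: 7.9
position: [0.578, -0.0252, 0.1316]
ee_rot: [0.982, 0.044, 0.184, -0.008]
ft_force: [-0.0, -1.1, -1.5]
grip_width: 0.603
grasp_force: 73.7
```

Run:
```python
from h import *
state()
for a in((-.089,.0007,.37),(-.092,.0007,.37)): go(pl(*a),Y,-a[2])
```

```text
t 7.9 bayTCP [-0.005  -0.0002  0.0316] zyx [ 0.    -0.371 -0.   ] front [-0.0895 -0.0002  0.0006] F [-0.1 -1.1 -1.5] gw 0.0515
turn [0.0, -0.001, 0.001] shift [0.0005, -0.0002, 0.0002]
turn [0.0, -0.001, 0.001] shift [-0.0023, -0.0002, -0.0009]
```

Call:
{"method": "jog_arm", "body": {"plan": [[[0,0,0],[-0.001,0,-0.0004],0.045],[[0,0,0],[-0.002,0,-0.0008],0.045],[[0,0,0],[-0.002,0,-0.0008],0.045],[[0,0,0],[-0.002,0,-0.0008],0.045]]}}

```text
clock: 8.23
position: [0.5774, -0.0252, 0.1327]
ee_rot: [0.982, 0.044, 0.186, -0.008]
ft_force: [6.3, 0.6, -1.2]
grip_width: 0.609
grasp_force: 73.5
```

Run:
```python
from h import *
state()
```

```text
t 8.23 bayTCP [-0.0056 -0.0002  0.0327] zyx [ 0.001 -0.374 -0.001] front [-0.09   -0.0002  0.0014] F [ 6.3  0.1 -1.2] gw 0.052
```

Call:
{"method": "jog_arm", "body": {"plan": [[[0,0,0],[0.0015,0,0.0008],0.045],[[0,0,0],[0.0018,0,0.001],0.045],[[0,0,0],[0.0018,0,0.001],0.045]]}}

```text
clock: 8.48
position: [0.5781, -0.0251, 0.1312]
ee_rot: [0.982, 0.044, 0.184, -0.008]
ft_force: [3.3, 0.3, 0.5]
grip_width: 0.605
grasp_force: 73.7
```

Run:
```python
from h import *
o=state()
for t in(.33,.29,.25,.2,.15,.1,.05,.02,0): go(pl(-.0888,.001,t),Y,-t,o=o)
```

```text
t 8.48 bayTCP [-0.005  -0.0001  0.0312] zyx [ 0.001 -0.37  -0.001] front [-0.0895 -0.0001  0.0002] F [3.3 0.  0.5] gw 0.0517
turn [0.001, -0.04, 0.001] shift [0.0008, -0.0001, 0.0032]
turn [0.001, -0.08, 0.001] shift [0.0005, -0.0001, 0.0068]
turn [0.001, -0.12, 0.001] shift [0.0001, -0.0001, 0.0103]
turn [0.001, -0.17, 0.001] shift [-0.0007, -0.0002, 0.0148]
turn [0.001, -0.22, 0.001] shift [-0.0016, -0.0002, 0.0192]
turn [0.001, -0.27, 0.001] shift [-0.0028, -0.0002, 0.0235]
turn [0.001, -0.32, 0.001] shift [-0.0042, -0.0002, 0.0278]
turn [0.001, -0.35, 0.001] shift [-0.0051, -0.0002, 0.0303]
turn [0.001, -0.37, 0.001] shift [-0.0058, -0.0002, 0.032]
```

Call:
{"method": "jog_arm", "body": {"plan": [[[0.001,-0.04,0.001],[0.0013,0,0.003],0.045],[[0.001,-0.08,0.001],[0.001,0,0.0066],0.045],[[0.001,-0.12,0.001],[0.0006,0,0.0101],0.045],[[0.001,-0.17,0.001],[-0.0002,0,0.0146],0.045],[[0.001,-0.22,0.001],[-0.0011,0,0.019],0.045],[[0.001,-0.27,0.001],[-0.0023,0,0.0233],0.045],[[0.001,-0.32,0.001],[-0.0037,0,0.0276],0.045],[[0.001,-0.32,0.001],[-0.0037,0,0.0276],0.045]]}}

```text
clock: 9.15
position: [0.5842, -0.0241, 0.1026]
ee_rot: [0.999, 0.045, 0.023, -0.001]
ft_force: [-0.1, 0.4, 0.4]
grip_width: 0.605
grasp_force: 73.7
```

Run:
```python
from h import *
o=state()
for t in(.03,.015,0): go(pl(-.0888,.0008,t),Y,-t,o=o)
```

```text
t 9.15 bayTCP [0.0013 0.0003 0.0026] zyx [ 0.001 -0.045 -0.001] front [-0.0887  0.0003  0.0002] F [-0.1  0.4  0.4] gw 0.0516
turn [0.001, -0.015, 0.001] shift [-0.0001, 0.0003, 0.0008]
turn [0.001, -0.03, 0.001] shift [-0.0001, 0.0003, 0.0021]
turn [0.001, -0.045, 0.001] shift [-0.0002, 0.0003, 0.0035]
```

Call:
{"method": "jog_arm", "body": {"plan": [[[0,-0.015,0.001],[0,0,0.0008],0.045],[[0,-0.03,0.001],[0,0,0.0022],0.045],[[0,-0.045,0.001],[0,0,0.0035],0.045],[[0,-0.045,0.001],[0,0,0.0035],0.045]]}}

```text
clock: 9.48
position: [0.5844, -0.0243, 0.1005]
ee_rot: [0.999, 0.044, 0.002, -0.0]
ft_force: [0.7, 0.3, -1.6]
grip_width: 0.607
grasp_force: 73.7
```

Run:
```python
from h import *
o=state()
```

```text
t 9.48 bayTCP [0.0014 0.0001 0.0005] zyx [-0.001 -0.004  0.001] front [-0.0886  0.0001  0.0018] F [ 0.7  0.3 -1.6] gw 0.0518
```

Call:
{"method": "jog_arm", "body": {"plan": [[[0,-0.003,0],[0,0,0.0012],0.045],[[0,-0.003,0],[0,0,0.0018],0.045],[[0,-0.003,0],[0,0,0.0018],0.045],[[0,-0.003,0],[0,0,0.0018],0.064],[[0,-0.003,0],[0,0,0.0018],0.064],[[0,-0.003,0],[0,0,0.0018],0.064],[[0,-0.003,0],[0,0,0.0018],0.064]], "force": 20}}

```text
clock: 10.07
position: [0.5845, -0.0245, 0.0989]
ee_rot: [0.999, 0.044, 0.001, -0.0]
ft_force: [0.3, -0.1, 0.3]
grip_width: 0.75
grasp_force: 0.0
```

Run:
```python
from h import *
o=state()
```

```text
t 10.07 bayTCP [ 0.0015 -0.0002 -0.0011] zyx [-0.001 -0.002  0.001] front [-0.0885 -0.0002  0.0004] F [ 0.2 -0.1  0.3] gw 0.064
```

Call:
{"method": "jog_arm", "body": {"plan": [[[0,0,0],[0,0,-0.01],0.066],[[0,0,0],[0,0,-0.03],0.07],[[0,0,0],[0,0,-0.07],0.07],[[0,0,0],[0,0,-0.11],0.07],[[0,0,0],[0,0,-0.15],0.07],[[0,0,0],[0,0,-0.19],0.07],[[0,0,0],[0,0,-0.21],0.07],[[0,0,0],[0,0,-0.21],0.07]]}}

```text
clock: 10.73
position: [0.5857, -0.0256, 0.3146]
ee_rot: [0.999, 0.044, 0.005, -0.001]
ft_force: [-0.3, 0.2, -0.3]
grip_width: 0.817
grasp_force: 0.0
```

Run:
```python
from h import *
o=state()
BN=np.array([.5314,-.3425,0]);by=.204
def bp(s,off=.008): # TCP with grasp pt at s along handle line: position = s-0.019 
    a=np.array([-np.sin(.4712),0,np.cos(.4712)]);q=np.array([0,0,.026])+off*np.array([-.891,0,-.454])
    return R.from_euler('z',by).apply(q+(s-.019)*a)+BN
print(bp(.128),bp(.23));go(bp(.24),by,-.4712)
# bin check from wrist next; plate check from side
c=camera("side");o=cv2.resize(c["img"][170:280,150:290,::-1],(400,314),interpolation=cv2.INTER_CUBIC)
w=camera("wrist");cv2.imwrite("pics/p1.png",np.hstack([o,cv2.resize(w["img"][:,:,::-1],(400,314))]))
```

```text
t 10.73 bayTCP [ 0.0026 -0.0013  0.2146] zyx [-0.002 -0.01   0.001] front [-0.0874 -0.0013  0.2154] F [-0.2  0.2 -0.3] gw 0.0698
[ 0.47596466 -0.35396834  0.11948964] [ 0.43062131 -0.36334887  0.2103741 ]
turn [0.027, 0.461, -0.114] shift [-0.1894, 0.3235, 0.0932]
```

View pics/p1.png

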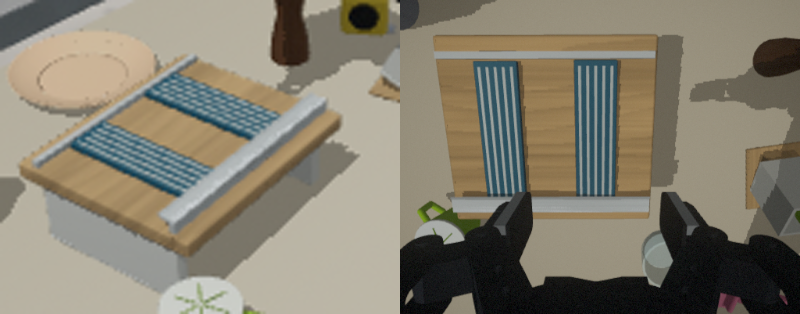

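The plate lies flat in the bay, front end under the lip, parallel to its twin (wrist crop at about (595,125) against (497,125)). Next is the roller.

Call:
{"method": "jog_arm", "body": {"plan": [[[0.003,0.06,-0.015],[-0.02,0.035,0],0.07],[[0.006,0.12,-0.03],[-0.04,0.07,0],0.07],[[0.01,0.18,-0.05],[-0.06,0.105,0],0.07],[[0.014,0.24,-0.06],[-0.08,0.14,0],0.07],[[0.018,0.3,-0.075],[-0.1,0.175,0],0.07],[[0.022,0.36,-0.09],[-0.12,0.21,0],0.07],[[0.025,0.42,-0.1],[-0.14,0.245,0],0.07],[[0.027,0.461,-0.114],[-0.16,0.28,0],0.07]]}}

```text
clock: 11.5
position: [0.4473, -0.3191, 0.3071]
ee_rot: [0.968, 0.099, 0.231, -0.025]
ft_force: [0.3, 0.2, 0.0]
grip_width: 0.815
grasp_force: 0.0
```

```bash
cat >> h.py <<'E'
BN=np.array([.5314,-.3425,0]);by=.204
def bp(s,off=.008):
    a=np.array([-np.sin(.4712),0,np.cos(.4712)]);q=np.array([0,0,.026])+off*np.array([-.891,0,-.454])
    return R.from_euler('z',by).apply(q+(s-.019)*a)+BN
def rest():
    o=get_obs();print(round(o["clock"],2),o["position"].round(4),(R.from_quat(o["ee_rot"])*R.from_matrix(np.diag([1.,-1,-1]))).as_euler('zyx').round(3),"F",o["ft_force"].round(1),round(o["grip_width"]*.0854,4),o["grasp_force"].round(1));return o
E
python3 - <<'E'
from h import *
o=rest();go(bp(.27),by,-.4712)
c=camera("wrist");cv2.imwrite("pics/b1.png",c["img"][:,:,::-1])
g=np.vstack([bp(.019),bp(.187),bp(.079)]);print("pred origin, handle top, handle bottom",proj(c,g).round(1))
hsv=cv2.cvtColor(c["img"],cv2.COLOR_RGB2HSV);hs=cv2.inRange(hsv,(32,120,50),(50,255,255));n,l,st,ce=cv2.connectedComponentsWithStats(hs);print([(a,b) for a,b in zip(st.tolist(),ce.round(1).tolist()) if a[4]>40])
E
```

```text
Traceback (most recent call last):
  File "h.py", line 29, in rest
    o=get_obs();print(round(o["clock"],2),o["position"].round(4),(R.from_quat(o["ee_rot"])*R.from_matrix(np.diag([1.,-1,-1]))).as_euler('zyx').round(3),"F",o["ft_force"].round(1),round(o["grip_width"]*.0854,4),o["grasp_force"].round(1));return o
                                                                                                                                                                                                                  ^^^^^^^^^^^^^^^^^^^^^^
AttributeError: 'float' object has no attribute 'round'
```

```bash
sed -i 's/o\["grasp_force"\].round(1)/round(float(o["grasp_force"]),1)/' h.py
python3 - <<'E'
from h import *
o=rest();go(bp(.27),by,-.4712)
c=camera("wrist");cv2.imwrite("pics/b1.png",c["img"][:,:,::-1])
g=np.vstack([bp(.019),bp(.187),bp(.079)]);print("pred origin, handle top, handle bottom",proj(c,g).round(1))
hsv=cv2.cvtColor(c["img"],cv2.COLOR_RGB2HSV);hs=cv2.inRange(hsv,(32,120,50),(50,255,255));n,l,st,ce=cv2.connectedComponentsWithStats(hs);print([(a,b) for a,b in zip(st.tolist(),ce.round(1).tolist()) if a[4]>40])
E
```

```text
11.5 [ 0.4473 -0.3191  0.3071] [ 0.229 -0.457  0.105] F [0.3 0.2 0. ] 0.0696 0.0
turn [-0.003, 0.003, -0.001] shift [-0.0663, 0.0401, 0.0348]
pred origin, handle top, handle bottom [[281.9 199.7]
 [299.4 259.8]
 [286.5 215.4]]
[([0, 0, 512, 384, 194778], [255.1, 191.0]), ([277, 210, 41, 62, 1830], [295.7, 241.6])]
```

View pics/b1.png

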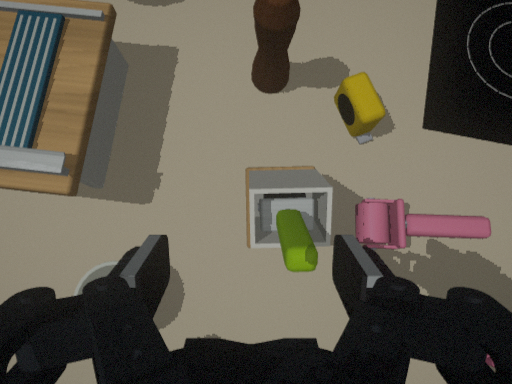

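The lime handle ends at (302,261), within 3 px (about 2 mm) of the prediction, and the bin matches too. The pink look-alike is at (420,223). I line up and go down along the handle.

Call:
{"method": "jog_arm", "body": {"plan": [[[-0.003,0.003,-0.001],[-0.033,0.02,0],0.07],[[-0.003,0.003,-0.001],[-0.066,0.041,0],0.07],[[-0.003,0.003,-0.001],[-0.066,0.0415,0.012],0.07],[[-0.003,0.003,-0.001],[-0.066,0.0415,0.03],0.07],[[-0.003,0.003,-0.001],[-0.066,0.0415,0.035],0.07],[[-0.003,0.003,-0.001],[-0.066,0.0415,0.035],0.07]]}}

```text
clock: 12.05
position: [0.4152, -0.3656, 0.246]
ee_rot: [0.968, 0.1, 0.229, -0.023]
ft_force: [0.8, -0.1, 0.9]
grip_width: 0.816
grasp_force: 0.0
```

Run:
```python
from h import *
o=rest();go(bp(.128),by,-.4712)
c=camera("wrist");g=np.vstack([bp(.187),bp(.079)]);print(proj(c,g).round(1))
hsv=cv2.cvtColor(c["img"],cv2.COLOR_RGB2HSV);hs=cv2.inRange(hsv,(32,120,50),(50,255,255));n,l,st,ce=cv2.connectedComponentsWithStats(hs);print([(a,b) for a,b in zip(st.tolist(),ce.round(1).tolist()) if a[4]>40])
a=np.array([-np.sin(.4712),0,np.cos(.4712)])
# predicted silhouette of handle box
L=np.array([[sx*.012,sy*.014,z] for sx in(-1,1) for sy in(-1,1) for z in(.06,.168)])
q=R.from_euler('z',by)*R.from_euler('y',-.4712);org=bp(.019)
P=proj(c,q.apply(L)+org);h=cv2.convexHull(P.astype(np.float32));m=np.zeros(hs.shape,np.uint8);cv2.fillConvexPoly(m,h.astype(int),255)
print(cv2.boundingRect(m),[np.argwhere(m)[:,::-1].mean(0)])
for v in range(180,330,15):
    r=np.flatnonzero(hs[v]);s=np.flatnonzero(m[v]);print(v,r[[0,-1]] if len(r) else'',s[[0,-1]] if len(s) else'')
```

```text
12.05 [ 0.4152 -0.3656  0.246 ] [ 0.23  -0.454  0.101] F [ 0.8 -0.1  0.9] 0.0697 0.0
turn [-0.0, 0.007, 0.002] shift [-0.0013, 0.001, 0.1408]
[[252.1 197.8]
 [251.5 165.3]]
[([0, 0, 512, 384, 194684], [255.5, 191.5]), ([235, 157, 41, 57, 1924], [254.4, 186.7])]
(231, 153, 43, 62) [array([251.66326947, 185.0941704 ])]
180 [237 271] [231 273]
195 [236 274] [231 273]
210 [239 271] [231 272]
225  
240  
255  
270  
285  
300  
315
```

Call:
{"method": "jog_arm", "body": {"plan": [[[0,0.007,0.002],[-0.002,0.0025,0.02],0.07],[[0,0.007,0.002],[-0.002,0.0025,0.05],0.07],[[0,0.007,0.002],[-0.002,0.0025,0.08],0.07],[[0,0.007,0.002],[-0.002,0.0025,0.11],0.07],[[0,0.007,0.002],[-0.002,0.0025,0.13],0.07],[[0,0.007,0.002],[-0.002,0.0025,0.14],0.07],[[0,0.007,0.002],[-0.002,0.0025,0.14],0.07],[[0,0.007,0.002],[-0.002,0.0025,0.14],0.07]]}}

```text
clock: 12.77
position: [0.4376, -0.3132, 0.1617]
ee_rot: [0.967, 0.095, 0.237, -0.009]
ft_force: [-3.0, -0.3, 6.4]
grip_width: 0.818
grasp_force: 3.7
```

```bash
sed -i "s/as_euler('zyx').round(3),\"F\"/as_euler('ZYX').round(3),\"F\"/" h.py
python3 - <<'E'
from h import *
o=rest();go(bp(.128),by,-.4712)
E
```

```text
12.77 [ 0.4376 -0.3132  0.1617] [ 0.204 -0.478 -0.03 ] F [-3.  -0.3  6.4] 0.0699 3.7
turn [0.03, -0.007, -0.0] shift [0.0066, 0.0461, 0.0524]
```

Run:
```python
from h import *
o=rest();print(o["joint_pos"].round(3),o["joint_velocities"].round(3),o["torque"].round(2))
a=camera("side")["img"][140:235,220:370,::-1];b=camera("wrist")["img"][:,:,::-1]
cv2.imwrite("pics/x1.png",np.hstack([cv2.resize(a,(400,300),interpolation=cv2.INTER_CUBIC),cv2.resize(b,(400,300))]))
```

```text
12.77 [ 0.4376 -0.3132  0.1617] [ 0.204 -0.478 -0.03 ] F [-3.  -0.3  6.4] 0.0699 3.7
[-0.765 -0.499  1.338  2.111  0.221  0.797 -0.869] [-0.002 -0.001  0.004  0.003  0.009 -0.025 -0.016] [-0.22  0.65 -0.09]
```

View pics/x1.png

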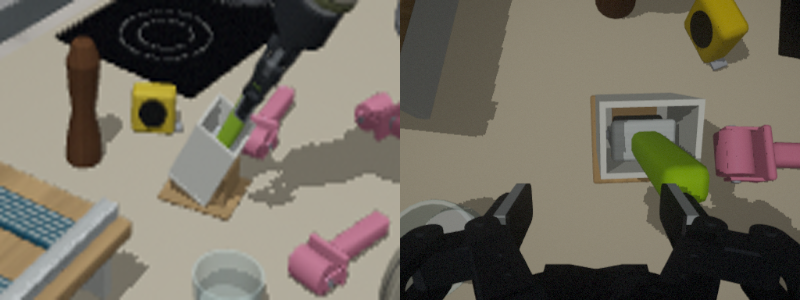

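Joints 2 and 3 reached their limits with the tilted approach, so the arm slid sideways. The handle end is at (690,185) in the wrist half of the picture, and one finger now touches its side; the roller is still seated. I back off along the tool and switch to a vertical tool, since the pads can hold the handle at 27° just as well.

Call:
{"method": "jog_arm", "body": {"plan": [[[0,0,0],[0,-0.002,-0.02],0.075],[[0,0,0],[0,-0.003,-0.05],0.08],[[0,0,0],[0,-0.003,-0.08],0.08],[[0,0,0],[0,-0.003,-0.11],0.08],[[0,0,0],[0,-0.003,-0.12],0.08]]}}

```text
clock: 13.28
position: [0.3815, -0.3196, 0.2718]
ee_rot: [0.967, 0.094, 0.238, -0.008]
ft_force: [-0.0, -1.1, 0.8]
grip_width: 0.936
grasp_force: 0.0
```

Run:
```python
from h import *
o=rest();print(o["joint_pos"].round(3))
go([.45,-.35,.33],by,0)
```

```text
13.28 [ 0.3815 -0.3196  0.2718] [ 0.202 -0.481 -0.032] F [-0.  -1.1  0.8] 0.0799 0.0
[-0.353 -0.498  0.961  2.022  0.091  1.053 -0.785]
turn [0.032, -0.481, -0.01] shift [0.081, 0.0443, -0.022]
```

Call:
{"method": "jog_arm", "body": {"plan": [[[0.004,-0.06,0],[0.01,0.006,-0.003],0.07],[[0.008,-0.12,0],[0.02,0.011,-0.006],0.07],[[0.012,-0.18,0],[0.03,0.017,-0.008],0.07],[[0.016,-0.24,0],[0.04,0.022,-0.011],0.07],[[0.02,-0.3,0],[0.05,0.028,-0.014],0.07],[[0.024,-0.36,-0.005],[0.06,0.033,-0.017],0.07],[[0.028,-0.42,-0.008],[0.07,0.039,-0.02],0.07],[[0.032,-0.481,-0.01],[0.081,0.044,-0.022],0.07]]}}

```text
clock: 13.95
position: [0.4508, -0.3478, 0.3263]
ee_rot: [0.995, 0.104, -0.001, -0.001]
ft_force: [-1.9, 0.3, 5.6]
grip_width: 0.828
grasp_force: 0.0
```

Run:
```python
from h import *
o=rest();print(o["joint_pos"].round(3))
go([.4666,-.356,.2],by,0)
```

```text
13.95 [ 0.4508 -0.3478  0.3263] [0.208 0.002 0.002] F [-1.9  0.3  5.6] 0.0707 0.0
[-0.385  0.339  1.243  1.499 -0.32   1.534 -0.51 ]
turn [-0.002, 0.002, 0.004] shift [0.014, 0.0115, 0.1262]
```

Call:
{"method": "jog_arm", "body": {"plan": [[[-0.002,0.002,0.004],[0.005,0.004,0.03],0.07],[[-0.002,0.002,0.004],[0.01,0.008,0.06],0.07],[[-0.002,0.002,0.004],[0.014,0.0115,0.09],0.07],[[-0.002,0.002,0.004],[0.014,0.0115,0.11],0.07],[[-0.002,0.002,0.004],[0.014,0.0115,0.12],0.07],[[-0.002,0.002,0.004],[0.014,0.0115,0.12],0.07]]}}

```text
clock: 14.45
position: [0.4658, -0.3551, 0.2037]
ee_rot: [0.995, 0.101, -0.0, -0.001]
ft_force: [0.2, -0.2, 0.9]
grip_width: 0.82
grasp_force: 0.0
```

Run:
```python
from h import *
o=rest();print(o["joint_pos"].round(3))
go([.4666,-.356,.117],by,0)
c=camera("wrist");cv2.imwrite("pics/v1.png",c["img"][:,:,::-1])
# fit roller handle blob: compare silhouette with prediction, search small bin pose offsets
hsv=cv2.cvtColor(c["img"],cv2.COLOR_RGB2HSV);hs=cv2.inRange(hsv,(32,120,40),(50,255,255));n,l,st,ce=cv2.connectedComponentsWithStats(hs);print([(a,b) for a,b in zip(st.tolist(),ce.round(1).tolist()) if a[4]>40])
from scipy.optimize import minimize
L=np.array([[sx*.012,sy*.014,z] for sx in(-1,1) for sy in(-1,1) for z in(.085,.168)])
def mask(p):
    q=R.from_euler('z',by+p[2])*R.from_euler('y',-.4712+p[3]);P=proj(c,q.apply(L)+bp(.019)+[p[0],p[1],0]);m=np.zeros(hs.shape,np.uint8);cv2.fillConvexPoly(m,cv2.convexHull(P.astype(np.float32)).astype(int),255);return m
def f(p): m=mask(p)>0;h=hs>0;return 1-(m&h).sum()/(m|h).sum()
r=min((minimize(f,x0,method='Nelder-Mead',options=dict(initial_simplex=np.array([x0]+[np.array(x0)+d for d in np.diag([.006,.006,.08,.06])]))) for x0 in([0,0,0,0],[0,-.003,.05,0],[.003,0,-.05,0])),key=lambda r:r.fun)
print(f([0,0,0,0]),r.fun,r.x.round(4))
```

```text
14.45 [ 0.4658 -0.3551  0.2037] [0.203 0.001 0.002] F [ 0.2 -0.2  0.9] 0.07 0.0
[-0.297  0.454  1.144  1.651 -0.425  1.317 -0.448]
turn [-0.002, 0.001, -0.001] shift [0.0007, 0.0012, 0.0867]
[([0, 0, 512, 384, 191160], [255.5, 191.3]), ([233, 133, 50, 128, 5448], [255.9, 199.9])]
0.22658467360454115 0.10421625297517856 [ 0.0116 -0.002  -0.0236 -0.091 ]
```

The vertical approach keeps the joints well inside their ranges, and the handle is centred (blob at (256,200)). I go down and grip.

Call:
{"method": "jog_arm", "body": {"plan": [[[-0.002,0.001,-0.001],[0.001,0.0015,0.025],0.07],[[-0.002,0.001,-0.001],[0.001,0.0015,0.05],0.07],[[-0.002,0.001,-0.001],[0.001,0.0015,0.07],0.07],[[-0.002,0.001,-0.001],[0.001,0.0015,0.085],0.07],[[-0.002,0.001,-0.001],[0.001,0.0015,0.085],0.07],[[-0.002,0.001,-0.001],[0.001,0.0015,0.085],0.07]]}}

```text
clock: 15.0
position: [0.4682, -0.3573, 0.1218]
ee_rot: [0.995, 0.102, 0.002, 0.001]
ft_force: [0.2, 0.0, 0.7]
grip_width: 0.821
grasp_force: 0.0
```

Run:
```python
from h import *
o=rest();print(o["joint_pos"].round(3))
```

```text
15.0 [ 0.4682 -0.3573  0.1218] [ 0.204 -0.004 -0.003] F [0.2 0.  0.7] 0.0701 0.0
[-0.238  0.536  1.067  1.739 -0.509  1.17  -0.392]
```

Close with a firm grip, then draw out along the lean.

Call:
{"method": "jog_arm", "body": {"plan": [[[0,0,0],[0,0,0],0.015],[[0,0,0],[0,0,0],0.015],[[0,0,0],[0,0,0],0.015],[[0,0,0],[0,0,0],0.015],[[0,0,0],[0,0,0],0.015],[[0,0,0],[0,0,0],0.015],[[0,0,0],[0,0,0],0.015]], "force": 110}}

```text
clock: 15.58
position: [0.468, -0.3572, 0.1216]
ee_rot: [0.995, 0.102, 0.002, 0.001]
ft_force: [-1.9, 1.4, 8.5]
grip_width: 0.312
grasp_force: 105.7
```

Run:
```python
from h import *
o=rest()
c=camera("wrist");cv2.imwrite("pics/gr.png",c["img"][:,:,::-1])
```

```text
15.58 [ 0.468  -0.3572  0.1216] [ 0.204 -0.004 -0.002] F [-1.9  1.4  8.5] 0.0267 105.7
```

Call:
{"method": "jog_arm", "body": {"plan": [[[0,0,0],[-0.003,0,-0.009],0.015],[[0,0,0],[-0.01,0,-0.025],0.015],[[0,0,0],[-0.021,0,-0.047],0.015],[[0,0,0],[-0.034,0,-0.071],0.015],[[0,0,0],[-0.045,0,-0.094],0.015],[[0,0,0],[-0.057,0,-0.117],0.015],[[0,0,0],[-0.062,0,-0.13],0.015],[[0,0,0],[-0.062,0,-0.155],0.015]]}}

```text
clock: 16.3
position: [0.4043, -0.3692, 0.2749]
ee_rot: [0.995, 0.1, 0.001, -0.0]
ft_force: [0.1, 0.3, -3.5]
grip_width: 0.314
grasp_force: 106.9
```

Run:
```python
from h import *
o=rest();print(o["joint_pos"].round(3))
go([.45,-.2,.34],Y,0);go([.47,-.05,.34],Y,.25)
c=camera("side");cv2.imwrite("pics/e1.png",cv2.resize(c["img"][60:260,150:410,::-1],(780,600),interpolation=cv2.INTER_CUBIC))
```

```text
16.3 [ 0.4043 -0.3692  0.2749] [ 0.201 -0.002  0.   ] F [ 0.1  0.3 -3.5] 0.0268 106.9
[-0.386  0.279  1.26   1.649 -0.27   1.411 -0.464]
turn [-0.0, -0.002, 0.112] shift [0.0788, -0.1567, -0.065]
turn [0.014, -0.252, 0.111] shift [0.1283, -0.2996, -0.0649]
```

View pics/e1.png

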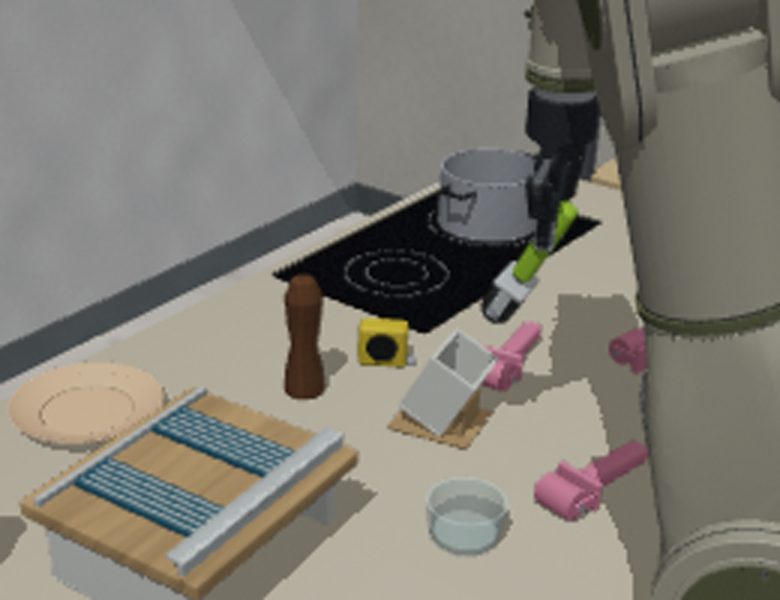

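The side view shows the lime roller out of the bin, hanging from the gripper at its lean, with the bin empty and the step undisturbed. That was the last allowed picture, so I work from numbers from here.

```bash
cat >> h.py <<'E'
AX=np.array([.051,0,.081])
def rl(x,z,t,y=0.):
    "TCP for axle at bay (x,y,z), tool tilt t"
    return R.from_euler('z',Y).apply([x,y,z])+B-tgt(Y,t).apply(AX)
def ax():
    o=get_obs();p=R.from_quat(o["ee_rot"]).apply(AX)+o["position"];print("axle in bay",R.from_euler('z',-Y).apply(p-B).round(4))
E
python3 - <<'E'
from h import *
# check lean of held roller from wrist+top+side silhouettes
o=get_obs();p=o["position"];Rt=R.from_quat(o["ee_rot"])
for n in("side","top"):
    c=camera(n);hsv=cv2.cvtColor(c["img"],cv2.COLOR_RGB2HSV);hs=cv2.inRange(hsv,(32,120,40),(50,255,255));k,l,st,ce=cv2.connectedComponentsWithStats(hs)
    print(n,[(a,b) for a,b in zip(st[1:].tolist(),ce[1:].round(1).tolist()) if a[4]>10])
    g=p+Rt.apply([0,0,-.019])
    for th in(.37,.47,.57):
        a=Rt.apply([-np.sin(th),0,-np.cos(th)]);print(th,proj(c,[g+.0354*a,g,g-.0726*a]).round(1).tolist())
go([.47,-.17,.31],Y,.1);print(rl(-.054,.09,.3))
E
```

```text
side [([335, 125, 7, 15, 64], [337.6, 130.9]), ([321, 138, 12, 14, 84], [325.8, 145.4]), ([198, 279, 46, 27, 527], [221.0, 292.8])]
0.37 [[337.0, 125.9], [332.3, 134.4], [323.1, 150.8]]
0.47 [[337.9, 126.5], [332.3, 134.4], [321.4, 149.7]]
0.57 [[338.7, 127.2], [332.3, 134.4], [319.8, 148.3]]
top [([156, 214, 4, 4, 13], [157.4, 215.4]), ([175, 232, 7, 7, 24], [178.1, 235.2])]
0.37 [[344.5, 225.2], [341.5, 221.6], [335.7, 214.7]]
0.47 [[344.6, 226.3], [341.5, 221.6], [335.4, 212.6]]
0.57 [[344.7, 227.4], [341.5, 221.6], [335.3, 210.5]]
turn [0.009, -0.105, 0.114] shift [0.1024, -0.1825, -0.0338]
[ 0.50453031 -0.03154185  0.28245379]
```

Call:
{"method": "jog_arm", "body": {"plan": [[[0.002,-0.02,0.02],[0.005,-0.015,-0.02],0.015],[[0.004,-0.04,0.04],[0.02,-0.045,-0.034],0.015],[[0.005,-0.06,0.06],[0.04,-0.075,-0.034],0.015],[[0.006,-0.08,0.08],[0.06,-0.11,-0.034],0.015],[[0.008,-0.1,0.1],[0.08,-0.145,-0.034],0.015],[[0.009,-0.105,0.114],[0.1,-0.18,-0.034],0.015],[[0.009,-0.105,0.114],[0.102,-0.182,-0.034],0.015]]}}

```text
clock: 17.03
position: [0.4724, -0.1609, 0.3074]
ee_rot: [0.997, 0.05, -0.052, 0.001]
ft_force: [0.9, 2.3, -3.6]
grip_width: 0.311
grasp_force: 108.1
```

Run:
```python
from h import *
o=rest();print(o["joint_pos"].round(3))
go(rl(-.054,.09,.3),Y,.3)
```

```text
17.03 [ 0.4724 -0.1609  0.3074] [0.101 0.104 0.003] F [ 0.9  2.3 -3.6] 0.0266 108.1
[-0.888  0.169  1.256  1.633 -0.116  1.551 -1.091]
turn [-0.001, -0.195, 0.012] shift [0.0474, -0.1254, 0.0205]
```

Call:
{"method": "jog_arm", "body": {"plan": [[[0,-0.04,0.003],[0.01,-0.025,0],0.015],[[0,-0.08,0.006],[0.02,-0.05,0],0.015],[[0,-0.12,0.009],[0.03,-0.075,0.005],0.015],[[0,-0.16,0.012],[0.04,-0.1,0.01],0.015],[[-0.001,-0.195,0.012],[0.0474,-0.1254,0.015],0.015],[[-0.001,-0.195,0.012],[0.0474,-0.1254,0.0205],0.015],[[-0.001,-0.195,0.012],[0.0474,-0.1254,0.0205],0.015]]}}

```text
clock: 17.62
position: [0.503, -0.0396, 0.2812]
ee_rot: [0.988, 0.04, -0.15, 0.008]
ft_force: [0.7, -0.7, -3.6]
grip_width: 0.308
grasp_force: 108.4
```

Run:
```python
from h import *
o=rest();print(o["joint_pos"].round(3));ax()
go(rl(-.054,.035,.3),Y,.3)
c=camera("side")
hsv=cv2.cvtColor(c["img"],cv2.COLOR_RGB2HSV);hs=cv2.inRange(hsv,(32,120,40),(50,255,255));k,l,st,ce=cv2.connectedComponentsWithStats(hs)
print([(a,b) for a,b in zip(st[1:].tolist(),ce[1:].round(1).tolist()) if a[4]>10])
p=o["position"];Rt=R.from_quat(o["ee_rot"]);g=p+Rt.apply([0,0,-.019])
for th in(.37,.47,.57):
    a=Rt.apply([-np.sin(th),0,-np.cos(th)]);print(th,proj(c,[g+.0354*a,g,g-.0726*a,g-.1126*a]).round(1).tolist())
```

```text
17.62 [ 0.503  -0.0396  0.2812] [ 0.08   0.301 -0.003] F [ 0.7 -0.7 -3.6] 0.0263 108.4
[-0.848  0.445  1.124  1.509 -0.29   1.721 -1.198]
axle in bay [-0.0563 -0.0084  0.0888]
turn [0.001, 0.001, -0.009] shift [0.018, -0.0081, 0.0507]
[([239, 148, 14, 34, 255], [245.7, 164.7]), ([198, 279, 46, 27, 523], [221.1, 292.8])]
0.37 [[244.7, 149.4], [244.3, 160.0], [243.4, 180.6], [243.0, 191.3]]
0.47 [[245.7, 149.8], [244.3, 160.0], [241.5, 179.6], [240.1, 189.9]]
0.57 [[246.6, 150.4], [244.3, 160.0], [239.7, 178.5], [237.3, 188.2]]
```

Call:
{"method": "jog_arm", "body": {"plan": [[[0.001,0.001,-0.009],[0.005,-0.0075,0.015],0.015],[[0.001,0.001,-0.009],[0.01,-0.0075,0.03],0.015],[[0.001,0.001,-0.009],[0.016,-0.0078,0.045],0.015],[[0.001,0.001,-0.009],[0.018,-0.008,0.05],0.015],[[0.001,0.001,-0.009],[0.018,-0.008,0.05],0.015],[[0.001,0.001,-0.009],[0.018,-0.008,0.05],0.015]]}}

```text
clock: 18.17
position: [0.5049, -0.0342, 0.2315]
ee_rot: [0.988, 0.042, -0.147, 0.006]
ft_force: [0.1, -0.2, -3.2]
grip_width: 0.313
grasp_force: 108.3
```

Run:
```python
from h import *
o=rest();print(o["joint_pos"].round(3));ax()
for z in(.029,.027,.025): go(rl(-.055,z,.3),Y,.3)
```

```text
18.17 [ 0.5049 -0.0342  0.2315] [0.085 0.296 0.001] F [ 0.1 -0.2 -3.2] 0.0267 108.3
[-0.844  0.477  1.1    1.581 -0.322  1.626 -1.189]
axle in bay [-0.0535 -0.0027  0.0391]
turn [-0.003, -0.004, -0.004] shift [0.0018, -0.0026, 0.0099]
turn [-0.003, -0.004, -0.004] shift [0.0024, -0.0026, 0.0118]
turn [-0.003, -0.004, -0.004] shift [0.003, -0.0026, 0.0138]
```

Call:
{"method": "jog_arm", "body": {"plan": [[[-0.003,-0.004,-0.004],[0.0008,-0.002,0.004],0.015],[[-0.003,-0.004,-0.004],[0.0012,-0.0026,0.007],0.015],[[-0.003,-0.004,-0.004],[0.0018,-0.0026,0.0095],0.015],[[-0.003,-0.004,-0.004],[0.0022,-0.0026,0.0112],0.015],[[-0.003,-0.004,-0.004],[0.0022,-0.0026,0.0112],0.015]]}}

```text
clock: 18.58
position: [0.5039, -0.0307, 0.2199]
ee_rot: [0.988, 0.045, -0.149, 0.007]
ft_force: [0.4, -0.2, 0.6]
grip_width: 0.309
grasp_force: 109.1
```

Run:
```python
from h import *
o=rest();ax()
```

```text
18.58 [ 0.5039 -0.0307  0.2199] [0.091 0.299 0.   ] F [ 0.4 -0.2  0.6] 0.0264 109.1
axle in bay [-0.0545  0.001   0.0275]
```

Call:
{"method": "jog_arm", "body": {"plan": [[[0,0,0],[0.0003,0,0.001],0.015],[[0,0,0],[0.0006,0,0.0019],0.015],[[0,0,0],[0.0006,0,0.0019],0.015],[[0,0,0],[0.0006,0,0.0019],0.015]]}}

```text
clock: 18.92
position: [0.5047, -0.0307, 0.2196]
ee_rot: [0.988, 0.045, -0.148, 0.007]
ft_force: [-1.1, 3.2, 16.5]
grip_width: 0.314
grasp_force: 111.1
```

Run:
```python
from h import *
o=rest();ax();print(o["joint_pos"].round(3))
Rt=R.from_quat(o["ee_rot"]);print(Rt.inv().apply(R.from_euler('z',Y).apply([[1,0,0],[0,0,-1]])).round(3))
```

```text
18.92 [ 0.5047 -0.0307  0.2196] [0.091 0.297 0.   ] F [-1.1  3.2 16.5] 0.0269 111.1
axle in bay [-0.0535  0.0009  0.0272]
[-0.847  0.486  1.092  1.597 -0.328  1.605 -1.186]
[[ 0.956  0.002 -0.293]
 [ 0.293  0.     0.956]]
```

Call:
{"method": "jog_arm", "body": {"plan": [[[0,0,0],[0.0046,0,-0.002],0.015],[[0,0,0],[0.0094,0,-0.0035],0.015],[[0,0,0],[0.0142,0,-0.0049],0.015],[[0,0,0],[0.0189,0,-0.0064],0.015]]}}

```text
clock: 19.25
position: [0.5245, -0.0286, 0.2197]
ee_rot: [0.988, 0.045, -0.148, 0.006]
ft_force: [-1.2, 2.9, 13.0]
grip_width: 0.311
grasp_force: 110.1
```

Run:
```python
from h import *
o=rest();ax()
```

```text
19.25 [ 0.5245 -0.0286  0.2197] [0.091 0.298 0.001] F [-1.2  2.9 13. ] 0.0265 110.1
axle in bay [-0.0337  0.0013  0.0273]
```

Call:
{"method": "jog_arm", "body": {"plan": [[[0,0,0],[0.0047,0,-0.0017],0.015],[[0,0,0],[0.0095,0,-0.0032],0.015],[[0,0,0],[0.0143,0,-0.0047],0.015],[[0,0,0],[0.0191,0,-0.0062],0.015],[[0,0,0],[0.0239,0,-0.0076],0.015],[[0,0,0],[0.0287,0,-0.0091],0.015]]}}

```text
clock: 19.75
position: [0.5543, -0.0255, 0.2197]
ee_rot: [0.988, 0.045, -0.149, 0.006]
ft_force: [-1.5, 4.4, 11.9]
grip_width: 0.311
grasp_force: 109.9
```

Run:
```python
from h import *
o=rest();ax()
```

```text
19.75 [ 0.5543 -0.0255  0.2197] [0.092 0.299 0.001] F [-1.5  4.4 11.9] 0.0266 109.9
axle in bay [-0.0037  0.0017  0.0273]
```

Call:
{"method": "jog_arm", "body": {"plan": [[[0,0,0],[0.0048,-0.0003,-0.0015],0.015],[[0,0,0],[0.0096,-0.0005,-0.003],0.015],[[0,0,0],[0.0143,-0.0006,-0.0045],0.015],[[0,0,0],[0.0191,-0.0007,-0.006],0.015],[[0,0,0],[0.0239,-0.0008,-0.0074],0.015],[[0,0,0],[0.0287,-0.0009,-0.0089],0.015],[[0,0,0],[0.0335,-0.001,-0.0104],0.015]]}}

```text
clock: 20.33
position: [0.5891, -0.0216, 0.2198]
ee_rot: [0.988, 0.045, -0.149, 0.007]
ft_force: [-0.4, 2.5, 9.9]
grip_width: 0.314
grasp_force: 109.9
```

Run:
```python
from h import *
o=rest();ax()
```

```text
20.33 [ 0.5891 -0.0216  0.2198] [0.092 0.298 0.   ] F [-0.4  2.5  9.9] 0.0268 109.9
axle in bay [0.0313 0.0024 0.0274]
```

Call:
{"method": "jog_arm", "body": {"plan": [[[0,0,0],[0.0048,-0.0001,-0.0014],0.015],[[0,0,0],[0.0096,-0.0002,-0.0028],0.015],[[0,0,0],[0.0143,-0.0003,-0.0043],0.015],[[0,0,0],[0.0191,-0.0004,-0.0057],0.015],[[0,0,0],[0.0239,-0.0005,-0.0072],0.015],[[0,0,0],[0.0287,-0.0006,-0.0087],0.015],[[0,0,0],[0.0335,-0.0006,-0.0101],0.015],[[0,0,0],[0.0383,-0.0006,-0.0116],0.015]]}}

```text
clock: 21.0
position: [0.6289, -0.0173, 0.2198]
ee_rot: [0.988, 0.045, -0.148, 0.007]
ft_force: [-1.8, 3.2, 11.5]
grip_width: 0.312
grasp_force: 109.9
```

Run:
```python
from h import *
o=rest();ax()
```

```text
21.0 [ 0.6289 -0.0173  0.2198] [0.092 0.298 0.   ] F [-1.8  3.2 11.5] 0.0267 109.9
axle in bay [0.0713 0.0032 0.0274]
```

Call:
{"method": "jog_arm", "body": {"plan": [[[0,0,0],[0.0048,0,-0.0015],0.015],[[0,0,0],[0.0048,0,-0.0015],0.015],[[0,0,0],[0.002,0,-0.011],0.015],[[0,0,0],[-0.005,0,-0.035],0.015],[[0,0,0],[-0.016,0,-0.07],0.015],[[0,0,0],[-0.027,0,-0.1],0.015],[[0,0,0],[-0.027,0,-0.1],0.015]]}}

```text
clock: 21.58
position: [0.6326, -0.0188, 0.3281]
ee_rot: [0.988, 0.044, -0.146, 0.008]
ft_force: [-0.2, -0.9, -2.0]
grip_width: 0.315
grasp_force: 108.7
```

Run:
```python
from h import *
o=rest();ax();print(o["joint_pos"].round(3))
go([.40,-.2,.31],.15,.1);go([.4043,-.3692,.285],.2,0)
c=camera("side");g=c["img"].astype(int)
# plate corners check in side view
E0=R.from_euler('z',Y)
im=g[:,:,2]>g[:,:,0]+15
n,l,st,ce=cv2.connectedComponentsWithStats(im.astype(np.uint8))
P=proj(c,E0.apply([[0,0,.008],[0,.124,.008]])+B).round(0).astype(int);print(P)
for u,v in P:
    w=l[v-8:v+9,u-8:u+9];k=np.bincount(w[w>0]).argmax() if (w>0).any() else 0
    if k:
        q=np.array([ray(c,a,b,.108)[:2] for b,a in np.argwhere(l==k)]);q=E0.inv().apply(np.c_[q-B[:2],0*q[:,0]])[:,:2];print(st[k],cv2.minAreaRect((q*1000).astype(np.float32)))
```

```text
21.58 [ 0.6326 -0.0188  0.3281] [ 0.089  0.293 -0.003] F [-0.2 -0.9 -2. ] 0.0269 108.7
axle in bay [0.0753 0.001  0.1358]
[-0.536  0.719  0.99   1.005 -0.48   1.943 -1.203]
turn [-0.009, 0.193, -0.059] shift [-0.232, 0.1595, 0.0894]
turn [-0.013, 0.293, -0.109] shift [-0.2352, 0.3283, 0.1169]
[[225 207]
 [200 225]]
[200 195  48  24 490] ((7.993736267089844, 2.971376419067383), (60.025875091552734, 162.86671447753906), 89.00159454345703)
[175 212  50  27 571] ((7.192710876464844, 126.34431457519531), (58.37119674682617, 162.05743408203125), 89.70561218261719)
```

Call:
{"method": "jog_arm", "body": {"plan": [[[0,0.03,-0.01],[-0.033,0.02,0.008],0.015],[[-0.002,0.06,-0.02],[-0.066,0.04,0.02],0.015],[[-0.004,0.1,-0.03],[-0.1,0.06,0.033],0.015],[[-0.006,0.14,-0.04],[-0.125,0.085,0.045],0.015],[[-0.008,0.18,-0.05],[-0.15,0.11,0.057],0.015],[[-0.009,0.193,-0.059],[-0.175,0.135,0.068],0.015],[[-0.009,0.193,-0.059],[-0.185,0.16,0.074],0.015]]}}

```text
clock: 22.22
position: [0.4446, -0.1967, 0.3043]
ee_rot: [0.996, 0.075, -0.053, -0.001]
ft_force: [1.8, -0.2, -2.7]
grip_width: 0.312
grasp_force: 108.4
```

Run:
```python
from h import *
o=rest();print(o["joint_pos"].round(3))
go([.4043,-.3692,.285],.202,0)
```

```text
22.22 [ 0.4446 -0.1967  0.3043] [0.151 0.105 0.01 ] F [ 1.8 -0.2 -2.7] 0.0266 108.4
[-0.872  0.085  1.26   1.671 -0.035  1.539 -1.028]
turn [-0.013, 0.104, -0.052] shift [-0.0634, 0.1648, 0.0244]
```

Call:
{"method": "jog_arm", "body": {"plan": [[[-0.002,0.02,-0.01],[-0.012,0.03,0.002],0.015],[[-0.004,0.04,-0.02],[-0.023,0.06,0.004],0.015],[[-0.007,0.06,-0.03],[-0.035,0.09,0.008],0.015],[[-0.01,0.08,-0.04],[-0.047,0.12,0.015],0.015],[[-0.013,0.104,-0.052],[-0.058,0.15,0.02],0.015],[[-0.013,0.104,-0.052],[-0.0634,0.165,0.0244],0.015],[[-0.013,0.104,-0.052],[-0.0634,0.165,0.0244],0.015],[[-0.013,0.104,-0.052],[-0.0634,0.165,0.0244],0.015]]}}

```text
clock: 22.88
position: [0.4069, -0.3683, 0.2864]
ee_rot: [0.995, 0.1, -0.002, 0.003]
ft_force: [1.0, 1.4, -2.5]
grip_width: 0.315
grasp_force: 108.6
```

Run:
```python
from h import *
o=rest();print(o["joint_pos"].round(3))
c=camera("side");hsv=cv2.cvtColor(c["img"],cv2.COLOR_RGB2HSV);hs=cv2.inRange(hsv,(32,120,40),(50,255,255));k,l,st,ce=cv2.connectedComponentsWithStats(hs)
print([(a,b) for a,b in zip(st[1:].tolist(),ce[1:].round(1).tolist()) if a[4]>10])
p=o["position"];Rt=R.from_quat(o["ee_rot"]);g=p+Rt.apply([0,0,-.019])
for th in(.37,.47,.57):
    a=Rt.apply([-np.sin(th),0,-np.cos(th)]);print(th,proj(c,[g+.0354*a,g,g-.0726*a]).round(1).tolist())
M=np.array([.4682,-.3573,.1218]);ez=R.from_euler('z',by)
for d in(.13,.1,.07,.03,.0): go(M+ez.apply([-.454*d+.003*min(d/.03,1),0,.891*d]),by,0)
```

```text
22.88 [ 0.4069 -0.3683  0.2864] [ 0.2    0.006 -0.006] F [ 1.   1.4 -2.5] 0.0269 108.6
[-0.379  0.259  1.231  1.626 -0.238  1.429 -0.497]
[([334, 123, 8, 16, 66], [337.0, 129.2]), ([321, 138, 11, 13, 84], [325.6, 144.2]), ([198, 279, 46, 27, 527], [221.0, 292.8])]
0.37 [[336.5, 124.2], [331.9, 132.8], [322.9, 149.4]]
0.47 [[337.4, 124.8], [331.9, 132.8], [321.2, 148.3]]
0.57 [[338.2, 125.5], [331.9, 132.8], [319.5, 147.0]]
turn [0.006, 0.005, -0.002] shift [0.0053, 0.0021, 0.0491]
turn [0.006, 0.005, -0.002] shift [0.019, 0.0019, 0.0757]
turn [0.006, 0.005, -0.002] shift [0.0328, 0.0017, 0.1024]
turn [0.006, 0.005, -0.002] shift [0.0511, 0.0015, 0.1379]
turn [0.006, 0.005, -0.002] shift [0.0619, 0.0013, 0.1646]
```

The roller's lean in the hand is unchanged, so I insert it by retracing the extraction path.

Call:
{"method": "jog_arm", "body": {"plan": [[[0.006,0.005,-0.002],[0.002,0.002,0.02],0.015],[[0.006,0.005,-0.002],[0.0053,0.002,0.045],0.015],[[0.006,0.005,-0.002],[0.0053,0.002,0.049],0.015],[[0.006,0.005,-0.002],[0.012,0.002,0.062],0.015],[[0.006,0.005,-0.002],[0.019,0.002,0.0757],0.015],[[0.006,0.005,-0.002],[0.026,0.002,0.089],0.015],[[0.006,0.005,-0.002],[0.0328,0.0017,0.1024],0.015],[[0.006,0.005,-0.002],[0.0328,0.0017,0.1024],0.015]]}}

```text
clock: 23.6
position: [0.4419, -0.3615, 0.1826]
ee_rot: [0.995, 0.104, -0.0, -0.0]
ft_force: [-0.5, 1.4, -3.6]
grip_width: 0.309
grasp_force: 108.2
```

Run:
```python
from h import *
o=rest()
M=np.array([.4682,-.3573,.1218]);ez=R.from_euler('z',by)
for d in(.05,.03,.015,.003,0): go(M+ez.apply([-.454*d+.003*min(d/.03,1),0,.891*d]),by,0)
```

```text
23.6 [ 0.4419 -0.3615  0.1826] [0.208 0.001 0.001] F [-0.5  1.4 -3.6] 0.0264 108.2
turn [-0.001, 0.001, 0.004] shift [0.0069, 0.0012, 0.0162]
turn [-0.001, 0.001, 0.004] shift [0.016, 0.0013, 0.034]
turn [-0.001, 0.001, 0.004] shift [0.0213, 0.0013, 0.0474]
turn [-0.001, 0.001, 0.004] shift [0.0255, 0.0013, 0.0581]
turn [-0.001, 0.001, 0.004] shift [0.0266, 0.0013, 0.0608]
```

Call:
{"method": "jog_arm", "body": {"plan": [[[-0.001,0.001,0.004],[0.0069,0.0012,0.0162],0.015],[[-0.001,0.001,0.004],[0.0115,0.0013,0.025],0.015],[[-0.001,0.001,0.004],[0.016,0.0013,0.034],0.015],[[-0.001,0.001,0.004],[0.0213,0.0013,0.0474],0.015],[[-0.001,0.001,0.004],[0.0235,0.0013,0.053],0.015],[[-0.001,0.001,0.004],[0.0255,0.0013,0.0581],0.015],[[-0.001,0.001,0.004],[0.0255,0.0013,0.0581],0.015]]}}

```text
clock: 24.18
position: [0.4664, -0.3593, 0.1263]
ee_rot: [0.995, 0.101, 0.001, 0.001]
ft_force: [1.9, -0.1, -2.3]
grip_width: 0.311
grasp_force: 108.6
```

Run:
```python
from h import *
o=rest();go([.4682,-.3573,.1218],by,0)
```

```text
24.18 [ 0.4664 -0.3593  0.1263] [ 0.202 -0.002 -0.002] F [ 1.9 -0.1 -2.3] 0.0265 108.6
turn [0.002, -0.002, -0.002] shift [0.0021, -0.0016, 0.0045]
```

Call:
{"method": "jog_arm", "body": {"plan": [[[0.002,-0.002,-0.002],[0.001,-0.0016,0.002],0.015],[[0.002,-0.002,-0.002],[0.002,-0.0016,0.004],0.015],[[0.002,-0.002,-0.002],[0.002,-0.0016,0.0042],0.015],[[0.002,-0.002,-0.002],[0.002,-0.0016,0.0042],0.04],[[0.002,-0.002,-0.002],[0.002,-0.0016,0.0042],0.07],[[0.002,-0.002,-0.002],[0.002,-0.0016,0.0042],0.07],[[0.002,-0.002,-0.002],[0.002,-0.0016,0.0042],0.07],[[0.002,-0.002,-0.002],[0.002,-0.0016,0.0042],0.07]], "force": 20}}

```text
clock: 24.85
position: [0.4677, -0.3579, 0.1231]
ee_rot: [0.995, 0.101, 0.0, 0.0]
ft_force: [0.0, 0.4, -0.4]
grip_width: 0.815
grasp_force: 0.0
```

Call:
{"method": "jog_arm", "body": {"plan": [[[0,0,0],[0,0,-0.02],0.07],[[0,0,0],[0,0,-0.05],0.07],[[0,0,0],[0,0,-0.08],0.07],[[0,0,0],[0,0,-0.11],0.07],[[0,0,0],[0,0,-0.14],0.07],[[0,0,0],[0,0,-0.15],0.07],[[0,0,0],[0,0,-0.15],0.07],[[0,0,0],[0,0,-0.15],0.07]]}}

```text
clock: 25.52
position: [0.4676, -0.3578, 0.2727]
ee_rot: [0.995, 0.101, 0.001, 0.0]
ft_force: [0.2, 0.3, -0.5]
grip_width: 0.822
grasp_force: 0.0
```

Run:
```python
from h import *
o=rest()
ref=cv2.imread("pics/side0.png")[:,:,::-1]
for n in("side","top"):
    c=camera(n);r=cv2.imread(f"pics/{n}0.png")[:,:,::-1]
    for nm,i in(("ref",r),("now",c["img"])):
        hs=cv2.inRange(cv2.cvtColor(np.ascontiguousarray(i),cv2.COLOR_RGB2HSV),(32,120,60),(50,255,255));k,l,st,ce=cv2.connectedComponentsWithStats(hs)
        print(n,nm,[(a,b) for a,b in zip(st[1:].tolist(),ce[1:].round(1).tolist()) if a[4]>20])
```

```text
25.52 [ 0.4676 -0.3578  0.2727] [ 0.203 -0.001 -0.   ] F [ 0.2  0.3 -0.5] 0.0702 0.0
side ref [([302, 163, 18, 24, 156], [310.6, 174.4]), ([198, 279, 46, 27, 527], [221.0, 292.8])]
side now [([302, 163, 19, 24, 156], [310.8, 174.4]), ([198, 279, 46, 27, 524], [221.0, 292.8])]
top ref [([321, 199, 14, 15, 132], [327.6, 206.0]), ([175, 232, 7, 7, 24], [178.1, 235.2])]
top now [([175, 232, 7, 7, 24], [178.1, 235.2])]
```

The handle's blob in the side view is back where it started (310.8,174.4 now, 310.6,174.4 at the start). The plate was checked after rolling, so I hand in.

```bash
python3 -c "
from workcell import *
print(hand_in())"
```

```text
the job is handed in; nothing more can be done
None
```

I handed the job in at about 25.5 s: the plate is fitted flat under the nosing lip, rolled in one pass at about 13–20 N (aimed at 12), and the roller is back in its bin; the hand-in gave no verdict.

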